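# Relieve the wire feed and pull the roller's retaining clip

## Robot

A 7-joint arm with a two-finger parallel gripper is mounted at the origin on the work surface. World frame = base frame: x ahead of the robot, y to its left, z up, the work surface at z = 0. Lengths are in m, angles in rad, forces in N, time in s.
With the tool pointing down it reaches from about 0.4 to 0.85 m from the base axis. Payload 10.4 kg.
Tool frame: the origin (TCP) lies on the centre line of the jaws, within the pads' length; the fingertips stand 8 mm ahead of it and the grasp point (between the pads) lies 11 mm behind it; z points along the fingers, y is the direction in which the jaws open and shut (so a half turn about z gives the same grasp; the last joint's range is limited). The gripper opens to 85 mm and grips with 20 to 120 N. Pads are 22 mm wide; open, the fingers measure 114 mm over their backs; the gripper's body (76 mm by 85 mm) begins 54 mm behind the grasp point. The pads swing forward as they close: fully open they stand 13 mm farther back than shut.
Start: joints at [-1.142, 0.332, -0.065, 1.46, 0.022, 1.35, -0.088], TCP at [0.273, 0.562, 0.239] pointing down, gripper open.
Joint ranges: [-2.6, 2.6], [-0.5, 2.12], [-1.47, 1.34], [0.16, 2.42], [-1.27, 4.41], [0.06, 2.06], [-2.6, 2.6]. Speed limits (rad/s): [2.22, 2.22, 2.79, 2.79, 3.14, 3.14, 3.14].

## Interface

Orientations are given as a unit quaternion [x, y, z, w].
In Python, from workcell import manip gives the robot as it stands.
- The arm moves only by the tool arm_command, never from a script. Its argument "targets" is text: rows parted by semicolons, each of 6 numbers parted by spaces: the shift along the tool's x, y, z in mm, then the turn, a rotation vector about the tool's x, y, z in rad. A call has 1 to 5 rows; each row shifts and turns the commanded pose from where the row before left it, along the tool's axes as they then stand; what a row does not reach is not made up. A row lasts 1/8 s, in which the tool goes at most 62.5 mm and 10.7 degrees, less where a joint would pass 70% of its speed; a pose out of reach is approached as far as the arm can. A call is refused whole if a number of a shift passes 62.5 or a number of a turn 0.188, either way. A call with a gripper value outside its range is refused whole. "grip" is the finger opening in mm, from 0 to 85.4, set as the call begins (left out, the last holds). The fingers move at their own pace and stop on an object; "squeeze" is the grip in N (left out, the last holds). Time passes only in rows, so rows that do not move let the fingers close. It gives the time, the measured TCP pose, the force and the opening at its end, in the units of the state.
- manip.get_obs(): the state, without advancing time (a new reading comes with each control period).
- manip.camera(name): name is "scene" or "top" or "wrist"; returns a dict with "frame" (384x512x3 uint8, red, green, blue), "vertical_fov" (degrees; the focal length in pixels is half the picture's height over the tangent of half this angle, whatever the lens; pixels are square), "cx", "cy" (the principal point, pixels), "rvec" (rotation vector, rad) and "tvec" (3), from world to camera coordinates, as OpenCV has them. Camera axes: x right, y down, z forward; pixel columns grow to the right and rows downward; lengths in m; the calibration is good to about 2 mm. A picture is of the moment at which its call begins. There is no depth.
- manip.hand_in(): hands the job in, once; it reports no verdict.
Trained networks look in a picture, given as the dict that the camera call returned (one of the last four; its "shot" number tells which), for a name from the list of things; names that differ only in an ending like _2 or _b are one class to them, and where a whole thing is asked for, a point or a joint stands for the part that bears it (a point fixed in the world has none). Each returns a list of dicts, best first, with "p" (0 to 1); they miss things now and then, are a little off and sometimes report something else, mostly with a low value. They report only what shows in the picture. A call takes as long as a camera call. They do not tell look-alikes from the thing itself.
- manip.search_frame(picture, name): "xyz" ([x, y, z] in m, in the coordinates of the camera as it stood for that picture, good to about 4 mm: the middle of the surface that is visible of it).
The state is a dict: "clock": time; "joint_pos": joint angles; "joint_velocities": joint speeds; "tau": joint torques, N m; "position": TCP position; "ee_rot": TCP orientation; "ft_force": force on the tool from outside, world axes, zero at the start; "torque": the same for the moment, N m; "grip_width": opening from 0.0 (shut) to 1.0 (fully open).
Only numpy, scipy, OpenCV 4.12 (cv2) and the standard library are available. Lean on these libraries where they do the work, as an engineer would, in place of code of your own. Each camera call takes 0.05 s, during which the arm holds its last target.

## Task

Get the wire feed ready for a roller change: hold in the release button in the lever's grip and swing the lever fully down to take the pressure off the rollers. Then use the hooked pick, not your fingers, to pull the sprung retaining clip by its eye out of the groove in the feed roller's shaft, and lay the pick back on its rubber mat. The clip may lie wherever it drops beside the shaft; leave the other tools and parts where they are.

Things in the scene. Friction and masses are not known exactly. Their poses are not given: they have to be found in the camera images.
- lever (a joint): pressure lever of the wire feed unit: straps astride a notched disc, then a rubber grip 29 mm thick, pointing to the unit's left (+y). 0 = up, grows as it swings down, 0.87 = fully down on its stop. Locked by a spring bolt unless the button is held fully in; above 0.72 it is past the notches. With the button in, about 8 N at the button swings it; it stays where it is left
- lever_pivot (a point): point on the lever's pivot axis, in the lever's middle plane, 125 mm above the table. Axes of the feed unit: x is the pivot axis, z is up; at lever value q the lever points along y turned upwards by 0.61 - q about x (so it ends 0.26 below level). The dark notched disc around it is 148 mm across, so its top stands 200 mm above the table: keep clear of it
- button_top (a point): centre of the outer face of the release button, a bare metal bar 44 mm long (along the lever) and 16 mm wide in the upper side of the grip. When out it lies 189 mm from the pivot along the lever and 27.5 mm above the lever's centre line (the rubber 14 mm). Travel 8 mm, about 5 N. Axes: y along the lever to its free end, z out of the button's face
- roller_shaft (a point): on the axis of the feed roller's upright shaft (22 mm diameter), at the groove, 59.5 mm above the table; the shaft ends 13.5 mm higher. Below, a hub 34 mm across carries the clip 58 mm above the table; the roller is 56 mm across, its top at 44 mm; the deck plate is 12 mm thick and reaches 65 mm in front of the shaft
- clip_eye (a point): centre of the 10 mm hole of the eye (18 mm outside) on the clip's back, half-way through its 3.5 mm. 14 mm of free space below it. Axes: z up, x level, from the eye to the shaft. Drawing the eye along -x, away from the shaft, springs the clip off at about 10 N within some 12 mm; pulled sideways it swivels about the shaft
- clip: the retaining clip, flat dark spring steel, 35 mm across and 3.5 mm thick, open on the side away from its eye; snapped into the shaft's groove. Origin: the underside at the centre of its round, on the shaft's axis while seated; the eye is 28 mm from it along -x
- pick_grip (a point): centre of the black handle of the hooked pick, half-way up. The handle is 94 mm long (x), 18 mm wide, 20 mm high and lies flat on the mat. x points along the pick to the hook, z up. A 3.8 mm steel shank leaves the handle's front 5.5 mm above this point and runs level to the hook
- pick_hook (a point): lowest point of the pick's hook: the last 14 mm of the 3.8 mm shank bent straight down, 125 mm ahead of pick_grip along the pick and 8.5 mm below its level (12 mm of the hook are free below the shank)
- mat: grey rubber mat, 150 x 270 x 3 mm (x, y), lying on the table; origin at the centre of its underside. The hooked pick and the straight scriber lie on it side by side, about 70 mm apart
- scriber_grip (a point): centre of the handle of the straight scriber: the same handle as the pick's, but its steel point is straight, with no hook. Leave alone
- spare_roller: loose steel roller 42 mm in diameter, 19 mm high, on the feed unit's deck in front of the notched disc; origin at the centre of its underside. Leave alone
- screwdriver: screwdriver on the table, left. Leave alone
- oil_bottle: white plastic bottle, 52 mm in diameter, 130 mm high, left of the unit; origin at the centre of its underside. Leave alone
- wire_spool: spool of copper wire, 84 mm in diameter, 50 mm high, right of the unit; origin at the centre of its underside. Leave alone
- wrench: steel wrench on the table, right. Leave alone
- scissors: scissors on the table, far right. Leave alone
Mind the look-alikes: they are no part of the job. Leave any red look-alike of the part that bears pick_grip alone.

How it is judged:
By the outcome, as a careful person would: the job done as asked, in the order asked, and still so for the second after the job is handed in, with the robot touching nothing.
It also fails if it takes over 72 s, if anything falls off the work surface, if the arm or the gripper's body presses on something with over 40 N, if the wrist force passes 120 N, or if a joint passes its speed limit or range.

## Working session

There is one attempt and no reset: what is moved stays moved. The work goes in short steps, Python scripts to look and compute and a tool call to move; the robot and the scene stay as the last step left them, time stands still between calls to the robot, and variables do not carry over. Pictures are saved under pics/ and viewed, and the job is handed in when it is done.

Besides the shell and the picture viewer there is one more tool, called by a JSON object that holds its "op" and its "data", one argument or row to a line. arm_command: Moves the arm, as the interface text tells. Its arguments: {"type":"object","properties":{"targets":{"type":"string"},"grip":{"type":"number"},"squeeze":{"type":"number"}},"required":["targets"]}

```bash
ls && mkdir -p pics
cat > h.py <<'E'
import numpy as np, cv2
from scipy.spatial.transform import Rotation as R
from workcell import manip
def K(p):
    h,w=p["frame"].shape[:2]
    f=h/2/np.tan(np.radians(p["vertical_fov"])/2)
    return np.array([[f,0,p["cx"]],[0,f,p["cy"]],[0,0,1.]])
def RT(p):
    return cv2.Rodrigues(np.array(p["rvec"],float))[0], np.array(p["tvec"],float).ravel()
def c2w(p,x):
    r,t=RT(p); return r.T@(np.array(x)-t)
def proj(p,X):
    r,t=RT(p); c=r@np.array(X)+t; k=K(p)@c; return k[:2]/k[2]
def ray(p,u,v,z):
    r,t=RT(p); d=r.T@np.linalg.inv(K(p))@np.array([u,v,1.]); o=-r.T@t
    return o+d*(z-o[2])/d[2]
def save(p,n,scale=1,crop=None):
    f=p["frame"]
    if crop: f=f[crop[1]:crop[3],crop[0]:crop[2]]
    f=cv2.resize(f,None,fx=scale,fy=scale,interpolation=cv2.INTER_CUBIC)
    cv2.imwrite("pics/"+n,f[:,:,::-1])
def look(p,name,n=3):
    for d in manip.search_frame(p,name)[:n]:
        X=c2w(p,d["xyz"]); print(name,round(d["p"],2),np.round(X,4),np.round(proj(p,X),0))
E
python3 - <<'E'
from h import *
o=manip.get_obs(); print({k:np.round(v,3) for k,v in o.items()})
names="lever lever_pivot button_top roller_shaft clip_eye clip pick_grip pick_hook mat scriber_grip spare_roller oil_bottle wire_spool screwdriver".split()
for c in ["scene","top","wrist"]:
    p=manip.camera(c); save(p,c+"0.png",1.5); print(c,p["vertical_fov"],p["cx"],p["cy"],p["frame"].shape)
    for n in names: look(p,n)
E
```

```text
pics
{'clock': np.float64(0.0), 'joint_pos': array([-1.142,  0.333, -0.065,  1.461,  0.022,  1.35 , -0.089]), 'joint_velocities': array([ 0.   ,  0.001,  0.   , -0.001,  0.002, -0.   ,  0.001]), 'tau': array([-1.0000e-03, -6.2544e+01,  4.9000e-02, -3.9162e+01,  1.6000e-02,
        1.0000e-02, -0.0000e+00]), 'position': array([0.273, 0.562, 0.238]), 'ee_rot': array([ 0.224,  0.975, -0.001, -0.   ]), 'ft_force': array([-0.802, -0.011, -0.572]), 'torque': array([ 0.064, -0.022, -0.091]), 'grip_width': np.float64(1.002)}
scene 49.61609962921905 254.31718412144713 192.09350261945661 (384, 512, 3)
lever 0.84 [0.6554 0.0952 0.208 ] [325. 190.]
lever_pivot 0.86 [ 0.6668 -0.0513  0.0366] [293. 237.]
roller_shaft 0.6 [ 0.662  -0.0464  0.032 ] [293. 236.]
clip 0.71 [0.3693 0.3778 0.0179] [321. 147.]
pick_grip 0.49 [ 0.4106 -0.2355  0.0206] [216. 220.]
pick_hook 0.65 [ 0.4149 -0.2423  0.0175] [216. 222.]
pick_hook 0.65 [ 0.261  -0.2948  0.0162] [184. 204.]
mat 0.84 [ 0.4441 -0.179   0.0008] [233. 221.]
scriber_grip 0.43 [ 0.477  -0.2307  0.0207] [227. 230.]
oil_bottle 0.73 [0.6774 0.3955 0.073 ]
[... 826 characters left out ...]
ck_hook 0.59 [ 0.258  -0.287   0.0188] [319. 264.]
pick_hook 0.5 [ 0.4049 -0.2313  0.023 ] [303. 222.]
pick_hook 0.48 [ 0.4704 -0.2246  0.0225] [301. 204.]
mat 0.77 [ 0.441  -0.1778  0.0034] [288. 212.]
scriber_grip 0.7 [ 0.4703 -0.2277  0.0238] [302. 204.]
scriber_grip 0.17 [0.6466 0.1414 0.2557] [191. 140.]
spare_roller 0.46 [0.6044 0.0661 0.0269] [221. 166.]
oil_bottle 0.72 [0.6531 0.4041 0.0837] [123. 148.]
oil_bottle 0.68 [ 0.4416 -0.1782  0.001 ] [288. 212.]
wire_spool 0.69 [ 0.5668 -0.4492  0.0515] [366. 176.]
screwdriver 0.55 [0.3655 0.381  0.0199] [132. 231.]
wrist 69.69660674904884 250.13080415032513 189.4342187119694 (384, 512, 3)
screwdriver 0.6 [0.3826 0.4007 0.0207] [184. 282.]
```

View pics/scene0.png

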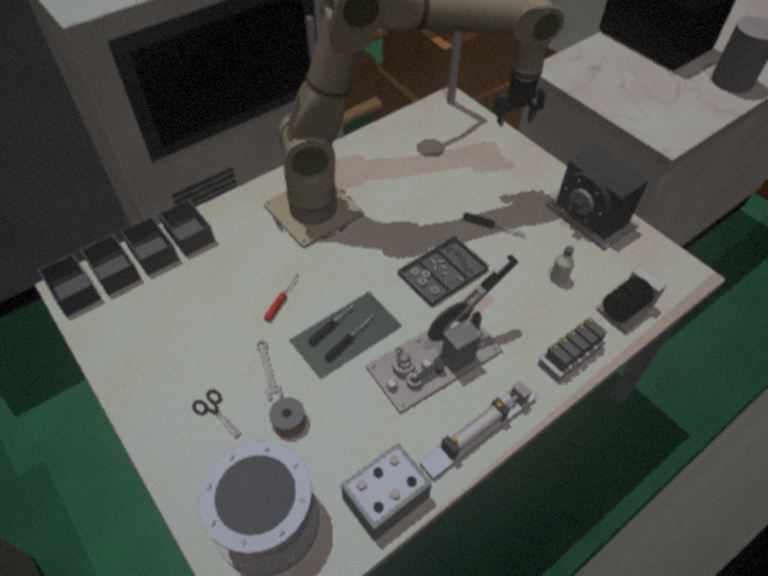

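View pics/top0.png

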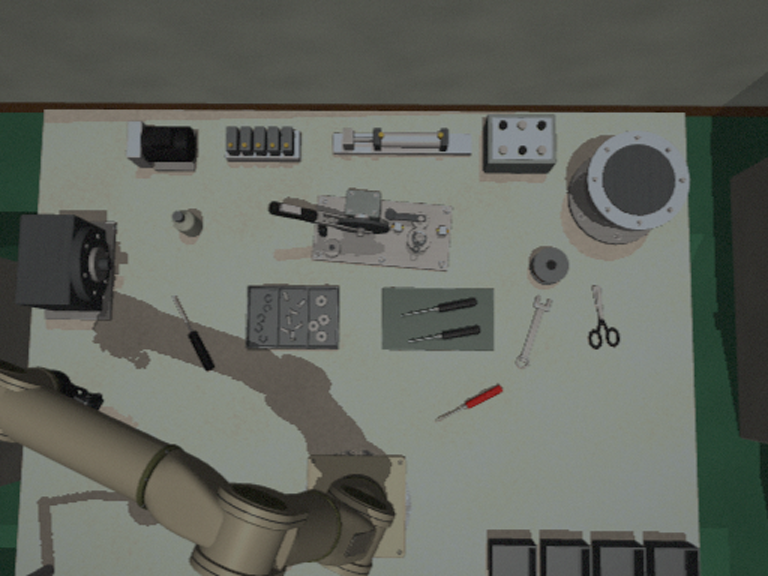

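View pics/wrist0.png

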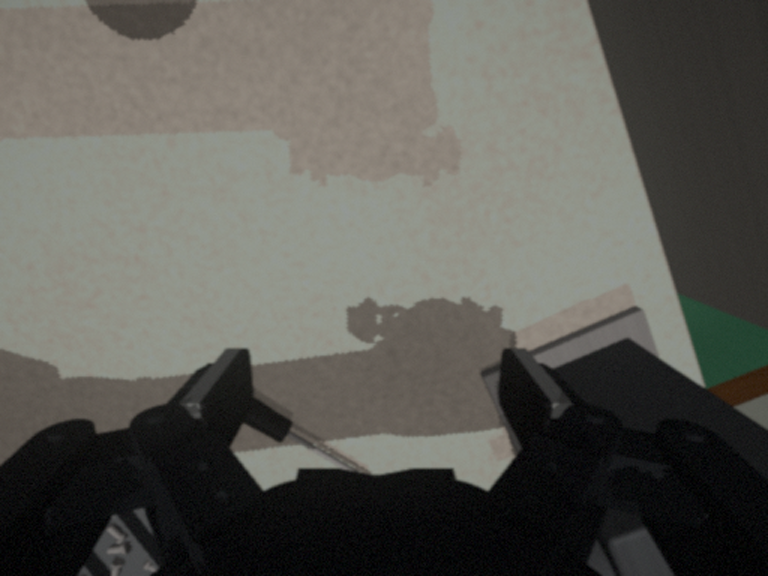

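Run:
```python
from h import *
p=manip.camera("top"); save(p,"topz.png",6,(170,110,300,200))
save(p,"topmat.png",6,(250,185,340,240))
p=manip.camera("scene"); save(p,"scz.png",5,(230,160,360,280))
o=manip.get_obs(); print(R.from_quat(o["ee_rot"]).as_matrix().round(3))
w=manip.camera("wrist"); r,t=RT(w); Rt=R.from_quat(o["ee_rot"]).as_matrix()
print("cam in tool", Rt.T@(-r.T@t-o["position"]), (Rt.T@r.T).round(3))
```

```text
[[-0.9    0.437  0.   ]
 [ 0.437  0.9    0.   ]
 [ 0.     0.    -1.   ]]
cam in tool [ 0.06805688 -0.00102287 -0.13428889] [[-0.    -0.964 -0.267]
 [ 1.    -0.     0.001]
 [-0.001 -0.267  0.964]]
```

View pics/topz.png

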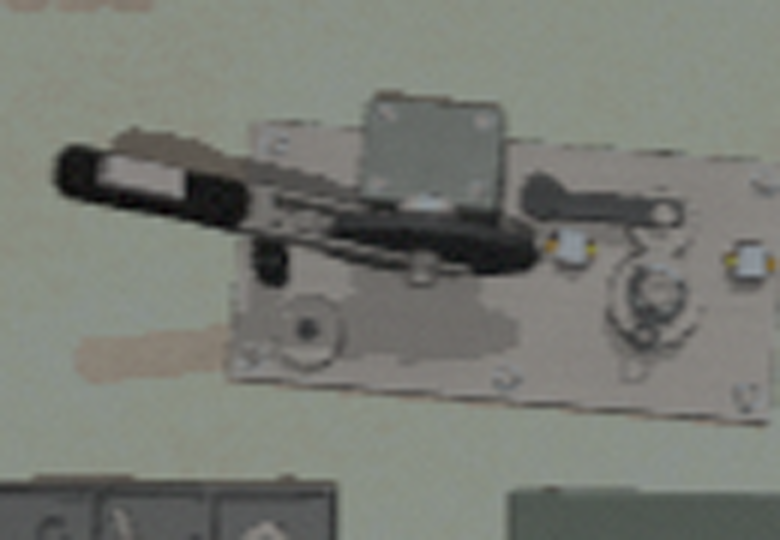

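View pics/topmat.png

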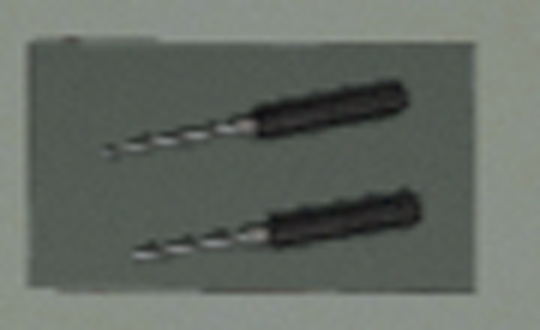

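View pics/scz.png

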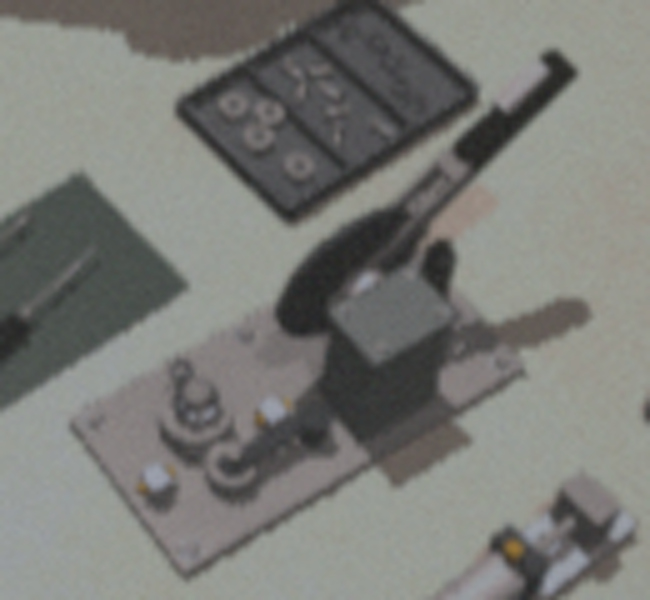

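```bash
cat >> h.py <<'E'
def pose():
    o=manip.get_obs(); return np.array(o["position"]),R.from_quat(o["ee_rot"])
def toolR(xdir,zdir=(0,0,-1)):
    z=np.array(zdir,float); z/=np.linalg.norm(z)
    x=np.array(xdir,float); x-=z*(x@z); x/=np.linalg.norm(x)
    return R.from_matrix(np.stack([x,np.cross(z,x),z],1))
def plan(P,Rt,n=None,start=None,sh=1,vmax=60,wmax=.18):
    p0,r0=start if start else pose()
    rv=(r0.inv()*Rt).as_rotvec()
    d=np.array(P)-p0
    m=max(1,int(np.ceil(max(np.linalg.norm(d)*1000/vmax,np.linalg.norm(rv)/wmax))))
    n=n or m
    p,r=p0.copy(),r0
    rows=[]
    for i in range(1,n+1):
        tp=p0+d*i/n; tr=r0*R.from_rotvec(rv*i/n)
        s=np.round(r.inv().apply(tp-p)*1000,1); w=np.round((r.inv()*tr).as_rotvec(),3)
        rows.append(" ".join(f"{v:g}" for v in [*s,*w]))
        p=p+r.apply(s/1000); r=r*R.from_rotvec(w)
    for i in range(0,n,5): print("; ".join(rows[i:i+5]))
    print("end",p.round(4)); return p,r
def st():
    o=manip.get_obs(); r=R.from_quat(o["ee_rot"]).as_matrix()
    print("t",round(float(o["clock"]),2),"P",np.round(o["position"],4),"x",r[:,0].round(3),"z",r[:,2].round(3),"F",np.round(o["ft_force"],1),"g",round(float(o["grip_width"]),3),"j",np.round(o["joint_pos"],2))
E
python3 - <<'E'
from h import *
s=plan([.40,.38,.40],toolR((-.5,.8,0)),7)
s=plan([.52,-.02,.42],toolR((0,1,0)),start=s)
E
```

```text
-27.7 -15.5 -23 0 -0 0.08; -28.9 -13.2 -22.9 0 -0 0.08; -29.8 -10.9 -23 0 -0 0.08; -30.6 -8.5 -22.9 0 -0 0.08; -31.2 -6 -23 0 -0 0.08
-31.5 -3.5 -22.9 0 -0 0.08; -31.8 -0.9 -23 0 -0 0.08
end [0.4  0.38 0.4 ]
-57.5 -15.8 -2.9 -0 -0 0.08; -58.6 -11.1 -2.8 -0 -0 0.08; -59.4 -6.4 -2.9 -0 -0 0.08; -59.6 -1.6 -2.8 -0 -0 0.079; -59.6 3 -2.9 -0 -0 0.08
-59.1 7.8 -2.9 -0 -0 0.08; -58.3 12.6 -2.8 -0 -0 0.08
end [ 0.52 -0.02  0.42]
```

{"op": "arm_command", "data": {
  "targets": "-28 -15 -23 0 0 0.08; -29 -13 -23 0 0 0.08; -30 -11 -23 0 0 0.08; -30.6 -8.5 -23 0 0 0.08; -31 -6 -23 0 0 0.08",
  "grip": 45
}}

```text
clock: 3.02
position: [0.3649, 0.4315, 0.3552]
ee_rot: [0.414, 0.91, 0.0, 0.0]
ft_force: [1.0, 0.4, -0.2]
grip_width: 0.527
```

{"op": "arm_command", "data": {
  "targets": "-31.5 -3.5 -23 0 0 0.08; -32 -1 -23 0 0 0.08; -57.5 -16 -3 0 0 0.08; -58.6 -11 -3 0 0 0.08; -59 -6 -3 0 0 0.08"
}}

```text
clock: 3.65
position: [0.4526, 0.2072, 0.4096]
ee_rot: [0.587, 0.81, 0.0, -0.0]
ft_force: [1.2, 0.2, -0.0]
grip_width: 0.525
```

{"op": "arm_command", "data": {
  "targets": "-60 -1.6 -3 0 0 0.08; -60 3 -3 0 0 0.08; -59 8 -3 0 0 0.08; -58 12.6 -3 0 0 0.08"
}}

```text
clock: 4.15
position: [0.5212, -0.0216, 0.4217]
ee_rot: [0.708, 0.706, 0.0, 0.0]
ft_force: [0.5, 0.3, 0.6]
grip_width: 0.528
```

Run:
```python
from h import *
w=manip.camera("wrist"); save(w,"w1.png",1.5); np.save("w1.npy",w,allow_pickle=True)
for n in "button_top lever_pivot roller_shaft clip_eye pick_grip pick_hook scriber_grip".split(): look(w,n)
st()
```

```text
button_top 0.62 [0.6526 0.1325 0.2499] [383.  21.]
lever_pivot 0.68 [ 6.411e-01 -5.000e-04  4.920e-02] [316. 139.]
lever_pivot 0.59 [0.6071 0.0666 0.0312] [297. 101.]
roller_shaft 0.87 [ 0.6429 -0.0032  0.0454] [317. 141.]
clip_eye 0.73 [ 0.6139 -0.1359  0.0606] [299. 212.]
pick_grip 0.49 [ 0.3917 -0.1509  0.0242] [187. 213.]
pick_hook 0.73 [ 0.2335 -0.2537  0.0154] [118. 257.]
scriber_grip 0.58 [ 0.4741 -0.2223  0.0248] [228. 245.]
t 4.55 P [ 0.521  -0.0182  0.4212] x [-0.002  1.     0.   ] z [-0.  0. -1.] F [ 0.2  0.6 -0.3] g 0.531 j [-0.53  0.06  0.51  1.42 -0.03  1.67 -0.02]
```

View pics/w1.png

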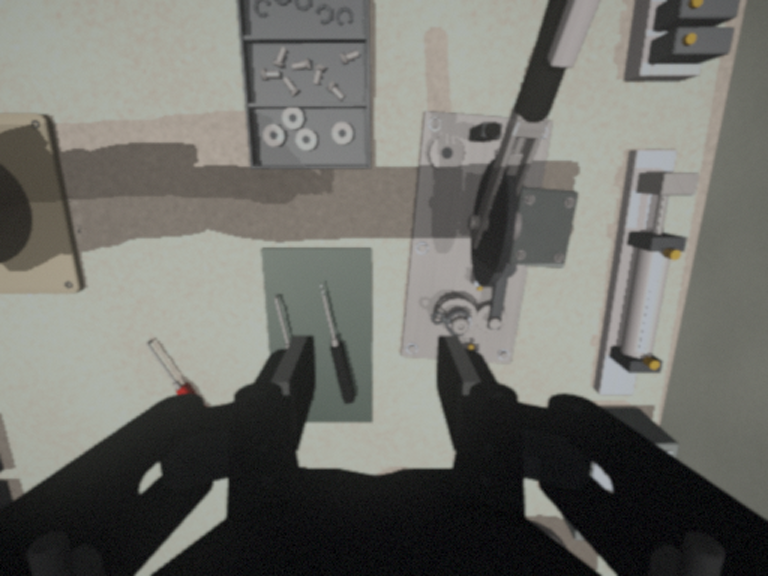

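Run:
```python
from h import *
w=np.load("w1.npy",allow_pickle=True).item()
save(w,"w1a.png",5,(270,60,400,180)); save(w,"w1b.png",6,(255,170,365,250)); save(w,"w1c.png",6,(170,160,255,250))
for u,v in [(425,113),(402,357),(551,122),(509,362)]: print(ray(w,u/1.5,v/1.5,.012).round(4))
```

```text
[0.5827 0.1129 0.012 ]
[ 0.5589 -0.2127  0.012 ]
[0.7383 0.1021 0.012 ]
[ 0.7131 -0.2213  0.012 ]
```

View pics/w1a.png

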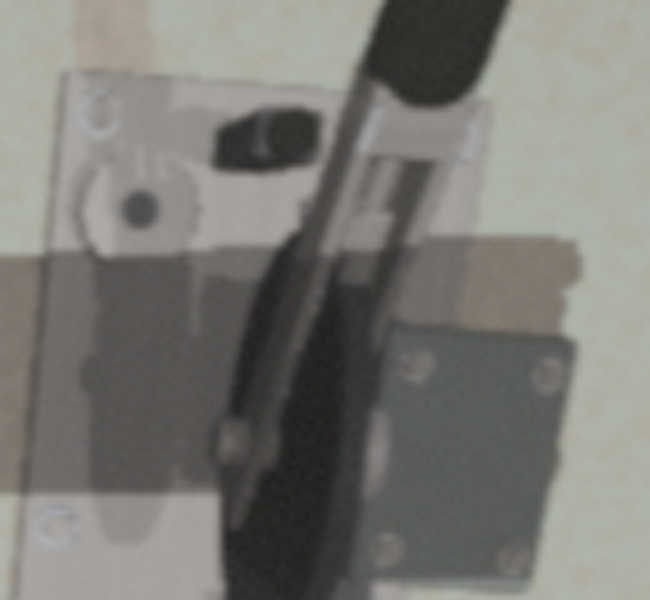

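View pics/w1b.png

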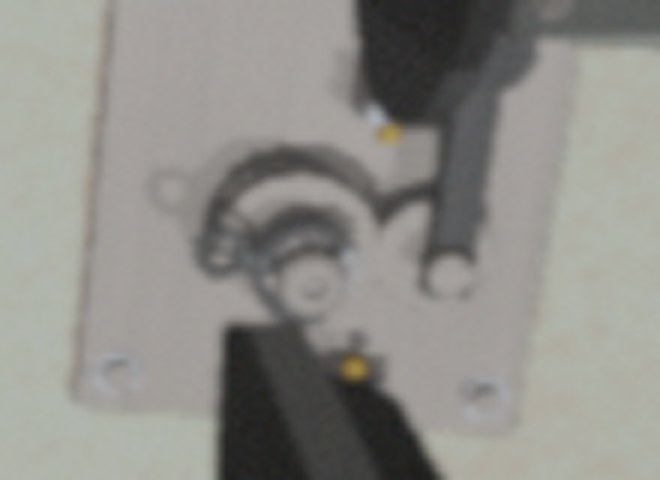

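View pics/w1c.png

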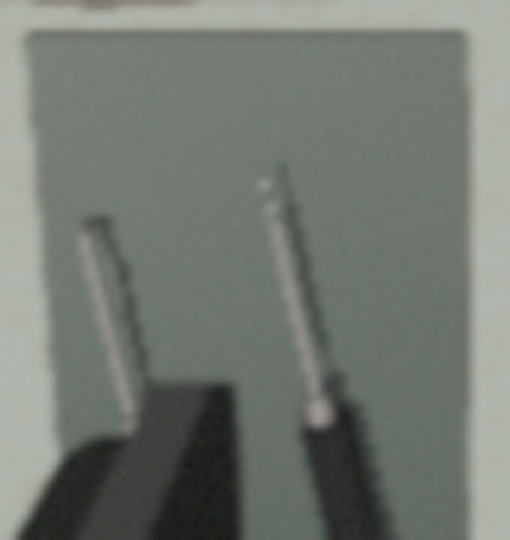

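Run:
```python
from h import *
w=np.load("w1.npy",allow_pickle=True).item()
print("pivot nut",ray(w,317,148,.125).round(4),ray(w,345,150,.125).round(4))
e=ray(w,292,210.8,.0598); s=ray(w,307,217.5,.073); print("eye",e,"shaft",s, s-e, np.degrees(np.arctan2(*(s-e)[[1,0]])))
yaw=-np.arctan2(.0238,.3256); print(np.degrees(yaw))
# lever grip edges: w1 pixel 1.5-scale: grip near end (centre 541,113?), top
U=R.from_euler('z',yaw)
B=np.array([.6505,.137,.2558])
for q in [0]:
    pv=B-U.apply([0,.1392,.1308]); print("pivot from button",pv)
    for X in ["button",B],["pivot",pv]: print(X[0],proj(w,X[1])*1.5)
```

```text
pivot nut [ 0.6251 -0.0068  0.125 ] [ 0.6691 -0.0101  0.125 ]
eye [ 0.60053221 -0.13378279  0.0598    ] shaft [ 0.62693516 -0.14242673  0.073     ] [ 0.02640296 -0.00864394  0.0132    ] -18.127678700103154
-4.18064701108764
pivot from button [ 0.64035214 -0.00182961  0.125     ]
button [576.75099426  21.15674373]
pivot [490.48637319 217.1040142 ]
```

```bash
cat >> h.py <<'E'
def leverframe(q,yaw=-4.2):
    U=R.from_euler('z',yaw,degrees=True); a=.61-q
    l=U.apply([0,np.cos(a),np.sin(a)]); n=U.apply([0,-np.sin(a),np.cos(a)]); return l,n
E
python3 - <<'E'
from h import *
l,n=leverframe(0); B=np.array([.6505,.137,.2558])
plan(B+n*.068,toolR(l,-n)); st()
E
```

```text
29 31.7 27.4 -0.006 0.152 0.018; 25.1 31.1 31.7 -0.006 0.153 0.018; 20.5 30.5 35.4 -0.005 0.152 0.019; 15.4 29.9 38.3 -0.006 0.152 0.018
end [0.6477 0.0981 0.3115]
t 4.55 P [ 0.521  -0.0182  0.4212] x [-0.002  1.     0.   ] z [-0.  0. -1.] F [ 0.2  0.6 -0.3] g 0.531 j [-0.53  0.06  0.51  1.42 -0.03  1.67 -0.02]
```

{"op": "arm_command", "data": {
  "targets": "29 31.7 27.4 -0.006 0.152 0.018; 25 31 31.7 -0.006 0.153 0.018; 20.5 30.5 35.4 -0.005 0.152 0.019; 15.4 30 38 -0.006 0.152 0.018; 0 0 0 0 0 0",
  "grip": 0
}}

```text
clock: 5.18
position: [0.6475, 0.0974, 0.3066]
ee_rot: [0.7, 0.648, 0.217, -0.207]
ft_force: [0.3, -0.5, 0.5]
grip_width: -0.003
```

Run:
```python
from h import *
w=manip.camera("wrist"); save(w,"w2.png",1.5); np.save("w2.npy",w,allow_pickle=True)
look(w,"button_top"); look(w,"lever_pivot")
s=manip.camera("scene"); save(s,"s2.png",5,(270,140,370,250))
st()
B=np.array([.6505,.137,.2558]); l,n=leverframe(0)
for d in [-22,0,22]: print((proj(w,B+l*d/1000)*1.5).round(0))
```

```text
button_top 0.72 [0.6536 0.1388 0.2543] [256. 198.]
lever_pivot 0.71 [0.6517 0.1421 0.2583] [253. 192.]
t 5.38 P [0.648  0.0963 0.3139] x [0.06  0.818 0.572] z [ 0.045  0.57  -0.82 ] F [0.5 0.6 0.7] g 0.002 j [-0.31  0.38  0.52  1.42 -0.79  1.5   0.22]
[378. 341.]
[378. 300.]
[377. 257.]
```

View pics/w2.png

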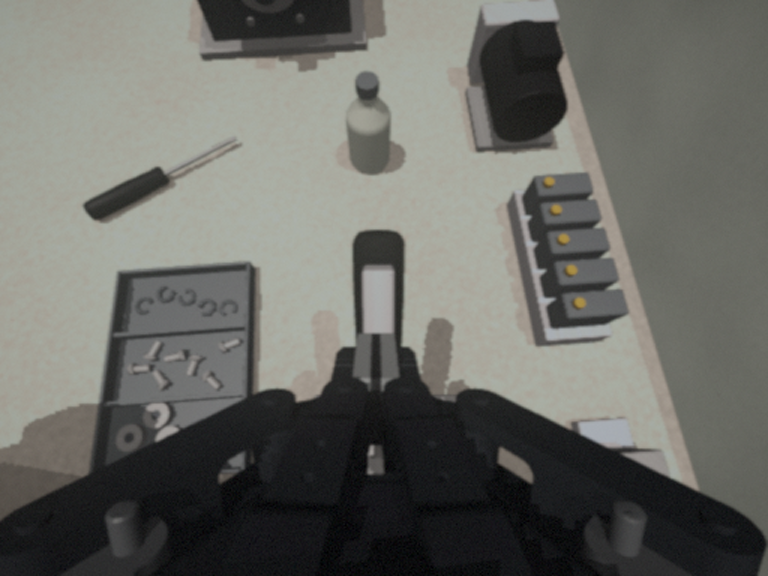

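View pics/s2.png

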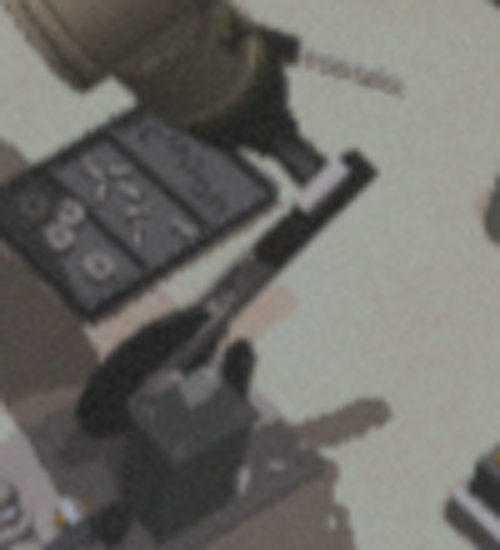

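```bash
cat >> h.py <<'E'
import json,sys
def add(txt):
    L=json.load(open("cmd.json")) if __import__("os").path.exists("cmd.json") else []
    L+= [[float(v) for v in r.split()] for r in txt.split(";")]; json.dump(L,open("cmd.json","w"))
def cmd():
    L=json.load(open("cmd.json")); p=np.array([.273,.562,.239]); r=R.from_quat([.224,.975,-.001,0])
    for a in L:
        p=p+r.apply(np.array(a[:3])/1000); r=r*R.from_rotvec(a[3:])
    if __import__("os").path.exists("off.json"): p=p+np.array(json.load(open("off.json")))
    return p,r
E
python3 - <<'E'
from h import *
add("-28 -15 -23 0 0 0.08; -29 -13 -23 0 0 0.08; -30 -11 -23 0 0 0.08; -30.6 -8.5 -23 0 0 0.08; -31 -6 -23 0 0 0.08;-31.5 -3.5 -23 0 0 0.08; -32 -1 -23 0 0 0.08; -57.5 -16 -3 0 0 0.08; -58.6 -11 -3 0 0 0.08; -59 -6 -3 0 0 0.08;-60 -1.6 -3 0 0 0.08; -60 3 -3 0 0 0.08; -59 8 -3 0 0 0.08; -58 12.6 -3 0 0 0.08;29 31.7 27.4 -0.006 0.152 0.018; 25 31 31.7 -0.006 0.153 0.018; 20.5 30.5 35.4 -0.005 0.152 0.019; 15.4 30 38 -0.006 0.152 0.018")
p,r=cmd(); print(p,r.as_matrix().round(3))
a=[]
for i in range(4): manip.camera("wrist"); a.append(manip.get_obs()["position"])
print(np.array(a).round(4))
st()
E
```

```text
[0.64837258 0.09585045 0.31234695] [[ 0.063  0.997  0.043]
 [ 0.819 -0.076  0.569]
 [ 0.571 -0.    -0.821]]
[[0.6481 0.0963 0.3141]
 [0.6481 0.0963 0.314 ]
 [0.6481 0.0962 0.3138]
 [0.648  0.0962 0.3135]]
t 5.58 P [0.648  0.0962 0.3135] x [0.061 0.818 0.572] z [ 0.045  0.571 -0.82 ] F [0.7 0.5 1. ] g 0.004 j [-0.31  0.38  0.52  1.42 -0.8   1.5   0.22]
```

```bash
cat >> h.py <<'E'
PIV=np.array([.6402,-.0055,.125])
def tcpL(q,h,a=.189):  # h = tip height above centre line
    l,n=leverframe(q); return PIV+l*a+n*(h+.008), toolR(l,-n)
E
python3 - <<'E'
from h import *
s=plan(*tcpL(0,.030),3,start=cmd())
s=plan(*tcpL(0,.0165),2,start=s)
E
```

```text
-0.5 -0.3 19.1 0 0.001 -0.001; -0.5 -0.2 19.1 0.001 0.001 -0.001; -0.6 -0.3 19.1 0 0.001 -0.001
end [0.6499 0.1273 0.2644]
0 0 6.8 0 -0 0; 0 0 6.7 0 -0 0
end [0.6505 0.135  0.2533]
```

{"op": "arm_command", "data": {
  "targets": "-0.5 0 19 0 0 0; -0.5 0 19 0 0 0; -0.5 0 19 0 0 0; 0 0 3 0 0 0; 0 0 0 0 0 0"
}}

```text
clock: 6.2
position: [0.6505, 0.1289, 0.2619]
ee_rot: [0.7, 0.648, 0.22, -0.204]
ft_force: [-1.6, -1.8, 1.1]
grip_width: -0.004
```

{"op": "arm_command", "data": {
  "targets": "0 0 3 0 0 0; 0 0 3 0 0 0; 0 0 3 0 0 0; 0 0 0 0 0 0"
}}

```text
clock: 6.7
position: [0.6514, 0.134, 0.2549]
ee_rot: [0.7, 0.648, 0.221, -0.204]
ft_force: [-1.2, -1.9, 3.7]
grip_width: 0.0
```

Run:
```python
from h import *
add("-0.5 0 19 0 0 0; -0.5 0 19 0 0 0; -0.5 0 19 0 0 0; 0 0 3 0 0 0;0 0 3 0 0 0; 0 0 3 0 0 0; 0 0 3 0 0 0")
st(); p,r=cmd(); o=manip.get_obs(); print("tool err mm",r.inv().apply(o["position"]-p)*1000, "Ftool",r.inv().apply(o["ft_force"]))
l,n=leverframe(0); d=p-PIV; print("cmd tip along,h",d@l,d@n-.008)
w=manip.camera("wrist"); save(w,"w3.png",1.5)
```

```text
t 6.7 P [0.6514 0.134  0.2549] x [0.062 0.818 0.573] z [ 0.045  0.571 -0.82 ] F [-1.2 -1.9  3.7] g 0.0 j [-0.35  0.41  0.49  1.51 -0.82  1.38  0.24]
tool err mm [ 1.17580462e-01  1.12637398e-01 -1.15158646e-04] Ftool [ 0.53448941 -1.06286573 -4.1882759 ]
cmd tip along,h 0.18897950140672112 0.01831553431508168
```

View pics/w3.png

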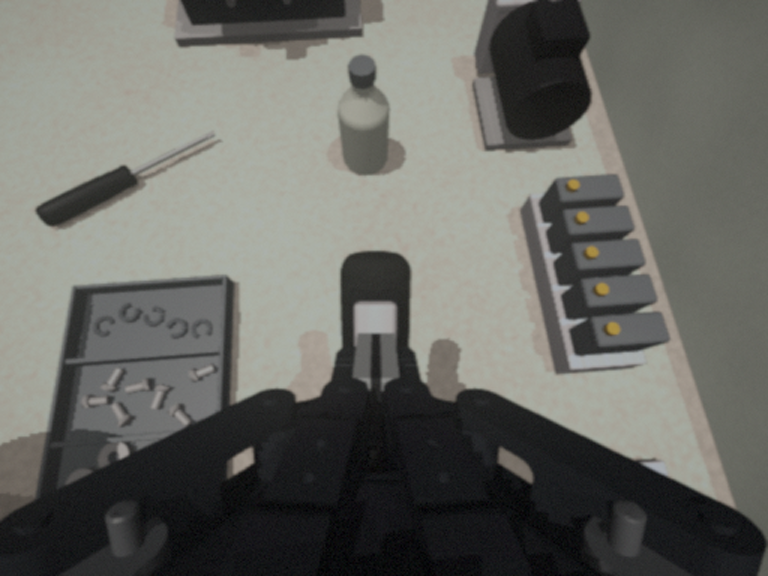

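{"op": "arm_command", "data": {
  "targets": "0 0 1.5 0 0 0; 0 0 1 0 0 0; 0 0 0 0 0 0"
}}

```text
clock: 7.12
position: [0.6515, 0.1354, 0.2531]
ee_rot: [0.7, 0.648, 0.221, -0.204]
ft_force: [-1.9, -3.2, 6.0]
grip_width: 0.002
```

Run:
```python
from h import *
add("0 0 1.5 0 0 0; 0 0 1 0 0 0")
st(); p,r=cmd(); o=manip.get_obs(); print("tool err mm",r.inv().apply(o["position"]-p)*1000, "Ftool",r.inv().apply(o["ft_force"]))
s=cmd()
for q in np.arange(.08,.81,.08): s=plan(*tcpL(q,.0155),1,start=s)
```

```text
t 7.12 P [0.6515 0.1354 0.2531] x [0.062 0.817 0.573] z [ 0.045  0.571 -0.82 ] F [-1.9 -3.2  6. ] g 0.002 j [-0.35  0.41  0.49  1.51 -0.82  1.37  0.24]
tool err mm [ 0.28548002  0.12766328 -0.18489838] Ftool [ 0.66597891 -1.68932594 -6.79739688]
1.3 -0.8 15.5 0.001 -0.077 -0.003
end [0.6513 0.1453 0.2408]
1.3 -0 15.2 0 -0.08 0
end [0.652  0.154  0.2283]
1.3 -0.1 15.1 0 -0.08 0
end [0.6524 0.1618 0.2153]
1.2 0 15.2 0 -0.08 0
end [0.6529 0.1684 0.2016]
1.3 0 15.2 0 -0.08 0
end [0.6533 0.174  0.1874]
1.3 0 15.2 0 -0.08 0
end [0.6537 0.1784 0.1728]
1.3 0 15.2 0 -0.08 0
end [0.6539 0.1816 0.1579]
1.2 0 15.1 0 -0.08 0
end [0.6541 0.1836 0.1429]
1.3 0 15.2 0 -0.08 0
end [0.6541 0.1844 0.1276]
1.3 0 15.2 0 -0.08 0
end [0.6541 0.1841 0.1124]
```

{"op": "arm_command", "data": {
  "targets": "0 0 2 0 0 0; 0.6 0 8 0 -0.04 0; 0.6 0 8 0 -0.04 0; 0.6 0 8 0 -0.04 0; 0 0 0 0 0 0"
}}

```text
clock: 7.75
position: [0.6527, 0.1517, 0.2317]
ee_rot: [0.711, 0.66, 0.178, -0.164]
ft_force: [0.8, -0.9, 4.5]
grip_width: -0.007
```

Run:
```python
from h import *
add("0 0 2 0 0 0; 0.6 0 8 0 -0.04 0; 0.6 0 8 0 -0.04 0; 0.6 0 8 0 -0.04 0")
st(); p,r=cmd(); o=manip.get_obs(); print("tool err mm",r.inv().apply(o["position"]-p)*1000, "Ftool",r.inv().apply(o["ft_force"]))
w=manip.camera("wrist"); save(w,"w4.png",1.5)
```

```text
t 7.75 P [0.6527 0.1517 0.2317] x [0.066 0.88  0.47 ] z [ 0.037  0.469 -0.883] F [ 0.8 -0.9  4.5] g -0.007 j [-0.44  0.42  0.5   1.5  -0.72  1.31  0.15]
tool err mm [0.73017993 0.08692019 0.54344146] Ftool [ 1.42306115  0.82359728 -4.38273193]
```

View pics/w4.png

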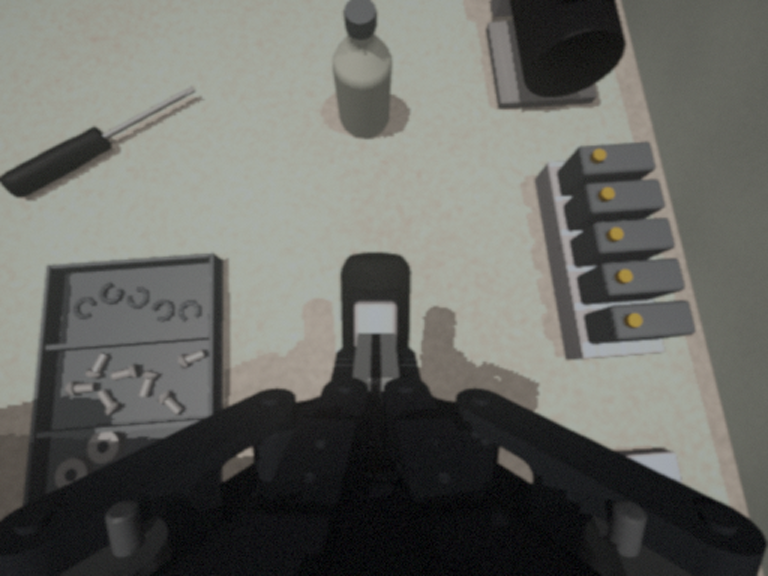

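Run:
```python
from h import *
s=cmd()
for q in [.19,.27,.35,.43,.51,.59,.67,.75,.80]: s=plan(*tcpL(q,.0155),1,start=s)
```

```text
1.6 -0.9 10.3 0.001 -0.067 -0.003
end [0.6521 0.1571 0.2235]
1.2 0 15.2 -0 -0.08 0
end [0.6526 0.1644 0.2101]
1.3 0 15.1 -0 -0.08 0
end [0.6531 0.1706 0.1963]
1.3 0 15.2 0 -0.08 0
end [0.6535 0.1758 0.182 ]
1.2 0 15.2 0 -0.08 0
end [0.6538 0.1797 0.1672]
1.3 0 15.2 0 -0.08 0
end [0.654  0.1825 0.1522]
1.3 0 15.2 0 -0.08 0
end [0.6541 0.1841 0.1371]
1.2 0 15.1 0 -0.08 0
end [0.6541 0.1844 0.1219]
1 0 9.5 0 -0.05 0
end [0.6541 0.1841 0.1124]
```

{"op": "arm_command", "data": {
  "targets": "1.5 0 11 0 -0.067 0; 1.2 0 15.2 0 -0.08 0; 1.2 0 15.2 0 -0.08 0; 1.2 0 15.2 0 -0.08 0; 1.2 0 15.2 0 -0.08 0"
}}

```text
clock: 8.43
position: [0.6552, 0.1781, 0.1665]
ee_rot: [0.733, 0.678, 0.037, -0.033]
ft_force: [-1.0, -6.0, 6.4]
grip_width: 0.001
```

{"op": "arm_command", "data": {
  "targets": "1.2 0 15.2 0 -0.08 0; 1.2 0 15.2 0 -0.08 0; 1.2 0 15.2 0 -0.08 0; 1 0 9.5 0 -0.05 0; 0 0 0 0 0 0"
}}

```text
clock: 9.05
position: [0.6543, 0.1853, 0.1101]
ee_rot: [0.73, 0.677, -0.069, 0.063]
ft_force: [-1.1, 3.1, 3.2]
grip_width: -0.0
```

Run:
```python
from h import *
add("1.5 0 11 0 -0.067 0; 1.2 0 15.2 0 -0.08 0; 1.2 0 15.2 0 -0.08 0; 1.2 0 15.2 0 -0.08 0; 1.2 0 15.2 0 -0.08 0;1.2 0 15.2 0 -0.08 0; 1.2 0 15.2 0 -0.08 0; 1.2 0 15.2 0 -0.08 0; 1 0 9.5 0 -0.05 0")
st(); p,r=cmd(); o=manip.get_obs(); print("tool err mm",r.inv().apply(o["position"]-p)*1000, "Ftool",r.inv().apply(o["ft_force"]))
w=manip.camera("wrist"); save(w,"w5.png",1.5)
s=cmd()
for q in [.83,.85,.87,.885]: s=plan(*tcpL(q,.0155),1,start=s)
```

```text
t 9.05 P [0.6543 0.1853 0.1101] x [ 0.073  0.98  -0.187] z [-0.016 -0.186 -0.982] F [-1.1  3.1  3.2] g -0.0 j [-0.83  0.67  0.62  1.4  -0.21  1.25 -0.31]
tool err mm [ 1.65118596 -0.82606911  1.10953753] Ftool [ 2.31446776 -1.35322467 -3.7205427 ]
0.5 -0.9 4.8 -0.001 -0.03 -0.003
end [0.6541 0.1835 0.1066]
0.5 -0 3.7 0 -0.02 0
end [0.6541 0.1832 0.1029]
0.4 -0 3.8 0 -0.02 0
end [0.654  0.1827 0.0991]
0.3 -0 2.9 0 -0.015 0
end [0.654  0.1822 0.0963]
```

View pics/w5.png

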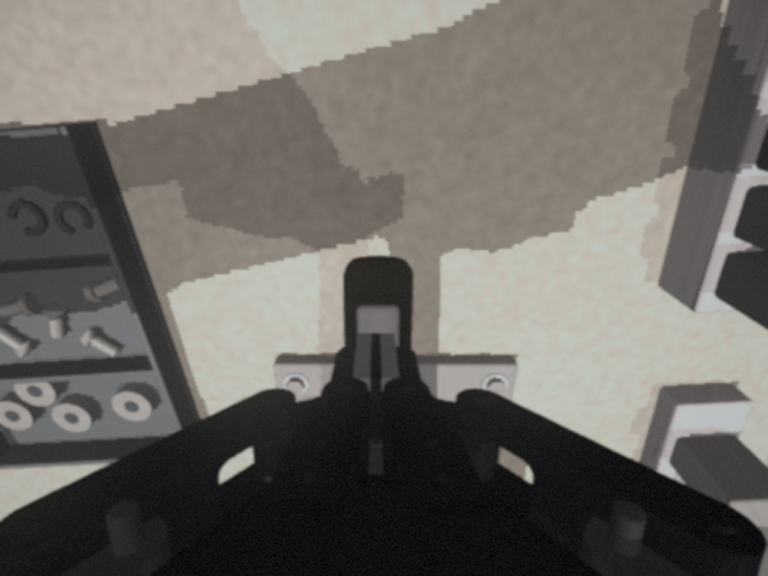

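{"op": "arm_command", "data": {
  "targets": "0.5 0 5 0 -0.03 0; 0.4 0 3.8 0 -0.02 0; 0.4 0 3.8 0 -0.02 0; 0 0 0 0 0 0"
}}

```text
clock: 9.6
position: [0.6553, 0.1832, 0.1023]
ee_rot: [0.728, 0.674, -0.093, 0.087]
ft_force: [-10.8, 4.0, 27.1]
grip_width: 0.002
```

{"op": "arm_command", "data": {
  "targets": "0.2 0 2 0 -0.01 0; 0 0 0 0 0 0"
}}

```text
clock: 9.85
position: [0.6554, 0.1833, 0.102]
ee_rot: [0.727, 0.673, -0.096, 0.091]
ft_force: [-16.4, 3.8, 40.1]
grip_width: 0.001
```

{"op": "arm_command", "data": {
  "targets": "0 0 -8 0 0 0; 0 0 -20 0 0 0; 0 0 -50 0 0 0; -10 0 -60 0 0 0; 0 0 0 0 0 0"
}}

```text
clock: 10.48
position: [0.6587, 0.21, 0.2383]
ee_rot: [0.727, 0.674, -0.094, 0.092]
ft_force: [-0.2, -0.4, -0.1]
grip_width: -0.001
```

Run:
```python
from h import *
add("0.5 0 5 0 -0.03 0; 0.4 0 3.8 0 -0.02 0; 0.4 0 3.8 0 -0.02 0;0.2 0 2 0 -0.01 0;0 0 -8 0 0 0; 0 0 -20 0 0 0; 0 0 -50 0 0 0; -10 0 -60 0 0 0")
st(); p,r=cmd(); o=manip.get_obs(); print("tool err mm",r.inv().apply(o["position"]-p)*1000)
w=manip.camera("wrist"); save(w,"w6.png",1.5)
s=manip.camera("scene"); save(s,"s6.png",5,(240,150,370,260))
Pm=np.array([.6554,.1833,.102])
for q in [.82,.84,.86,.87,.88]:
    l,n=leverframe(q); d=Pm-PIV; print(q,(d@l).round(4),(d@n-.008).round(4))
plan([.40,-.05,.30],toolR((-.15,.98,0)),start=cmd())
```

```text
t 10.47 P [0.6587 0.21   0.2383] x [ 0.075  0.963 -0.261] z [-0.013 -0.26  -0.965] F [-0.2 -0.4 -0.1] g -0.001 j [-0.88  0.64  0.67  1.19 -0.13  1.52 -0.36]
tool err mm [-0.57995319  1.67494709 -5.75433543]
0.82 0.19 0.009
0.84 0.1897 0.0128
0.86 0.1892 0.0166
0.87 0.189 0.0185
0.88 0.1887 0.0204
-40.8 -33.8 1.3 -0.004 0.038 -0.032; -39.8 -35.1 -0.4 -0.005 0.039 -0.033; -38.5 -36.4 -2 -0.004 0.038 -0.032; -37.3 -37.5 -3.7 -0.005 0.038 -0.032; -35.8 -38.7 -5.2 -0.004 0.039 -0.033
-34.3 -39.9 -6.8 -0.005 0.038 -0.032; -32.8 -40.9 -8.2 -0.004 0.038 -0.033
end [ 0.4  -0.05  0.3 ]
```

View pics/w6.png

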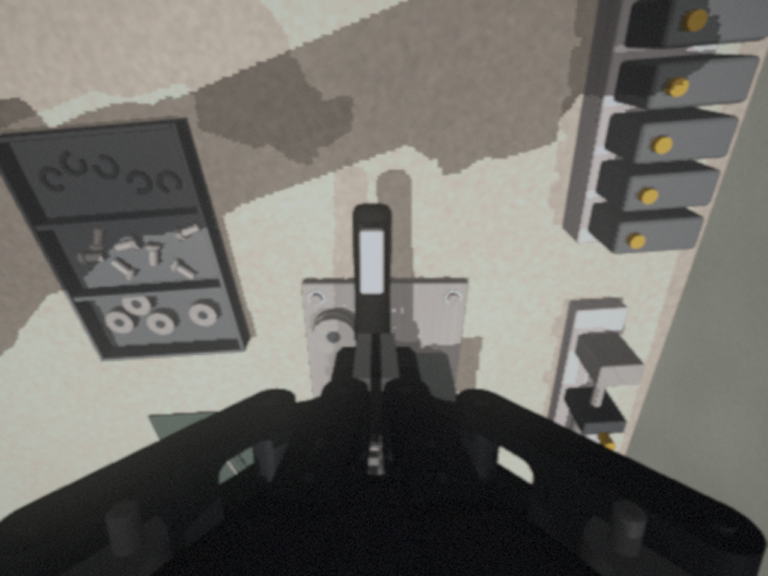

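View pics/s6.png

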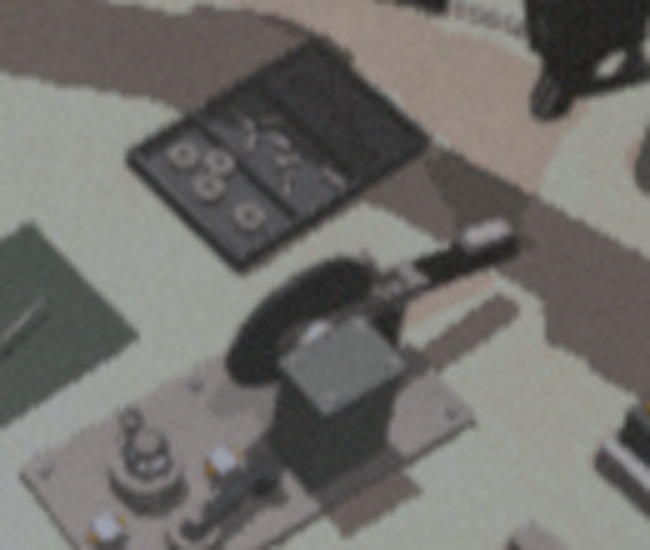

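Run:
```python
from h import *
s=plan([.50,0,.28],toolR((-.08,.98,0)),5)
s=plan([.42,-.29,.20],toolR((-.17,.98,0)),start=s)
```

```text
-45.1 -28.1 2.6 -0.004 0.053 -0.031; -44.2 -29.4 0 -0.004 0.054 -0.032; -43.2 -30.9 -2.4 -0.004 0.053 -0.031; -42.1 -32.2 -4.8 -0.004 0.053 -0.032; -40.7 -33.5 -7.1 -0.005 0.053 -0.031
end [ 0.5  -0.    0.28]
-47.1 -17.2 13.3 0 0 -0.015; -46.8 -17.9 13.4 0 0 -0.015; -46.5 -18.6 13.3 0 0 -0.015; -46.3 -19.3 13.4 0 0 -0.015; -46 -20 13.3 0 0 -0.015
-45.6 -20.7 13.3 0 0 -0.016
end [ 0.42 -0.29  0.2 ]
```

{"op": "arm_command", "data": {
  "targets": "-45 -28 2.6 -0.004 0.053 -0.031; -44 -29.4 0 -0.004 0.054 -0.032; -43 -31 -2.4 -0.004 0.053 -0.031; -42 -32 -5 -0.004 0.053 -0.032; -41 -33.5 -7 -0.005 0.053 -0.031",
  "grip": 45
}}

```text
clock: 11.2
position: [0.4983, -0.0009, 0.2786]
ee_rot: [0.677, 0.736, -0.001, -0.001]
ft_force: [0.7, -1.2, 0.8]
grip_width: 0.531
```

{"op": "arm_command", "data": {
  "targets": "-47 -17 13 0 0 -0.015; -47 -18 13 0 0 -0.015; -46.5 -18.6 13 0 0 -0.015; -46 -19 13 0 0 -0.015; -46 -20 13 0 0 -0.015"
}}

```text
clock: 11.82
position: [0.4326, -0.242, 0.2136]
ee_rot: [0.649, 0.761, -0.0, -0.001]
ft_force: [0.3, 0.4, -0.3]
grip_width: 0.531
```

{"op": "arm_command", "data": {
  "targets": "-46 -21 13 0 0 -0.015; 0 0 0 0 0 0; 0 0 0 0 0 0"
}}

```text
clock: 12.2
position: [0.42, -0.2892, 0.2012]
ee_rot: [0.644, 0.765, -0.001, -0.001]
ft_force: [-0.1, -0.6, -0.4]
grip_width: 0.523
```

Run:
```python
from h import *
st()
w=manip.camera("wrist"); save(w,"w7.png",1.5); np.save("w7.npy",w,allow_pickle=True)
for n in ["pick_hook","pick_grip","scriber_grip"]: look(w,n)
save(w,"w7a.png",5,(130,150,280,270))
st()
```

```text
t 12.2 P [ 0.42   -0.2892  0.2012] x [-0.17   0.985 -0.   ] z [-0.002 -0.    -1.   ] F [-0.1 -0.6 -0.4] g 0.523 j [-0.48  0.15  1.09  1.85 -0.14  1.22  0.83]
pick_hook 0.93 [ 0.2547 -0.2898  0.0206] [108. 149.]
pick_hook 0.92 [ 0.4029 -0.2326  0.023 ] [245. 121.]
pick_grip 0.82 [ 0.404  -0.2265  0.0252] [247. 116.]
scriber_grip 0.57 [ 0.4725 -0.2221  0.0255] [309. 123.]
t 12.4 P [ 0.421  -0.2887  0.2019] x [-0.173  0.985 -0.   ] z [ 0. -0. -1.] F [ 0.1 -0.5  0.1] g 0.526 j [-0.48  0.15  1.09  1.85 -0.14  1.22  0.83]
```

View pics/w7.png

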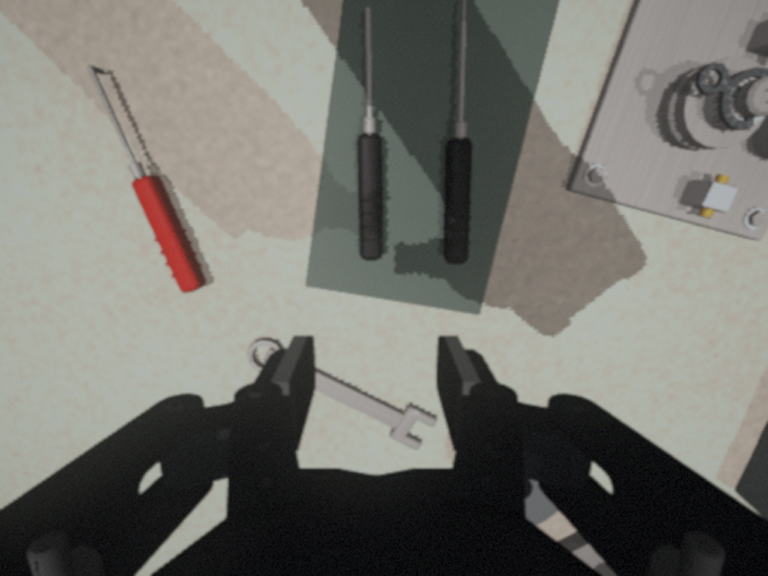

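Run:
```python
from h import *
w=np.load("w7.npy",allow_pickle=True).item()
save(w,"w7a.png",7,(225,0,330,80)); save(w,"w7b.png",6,(420,20,512,110))
for n,(a,b) in {"left":((370,135),(371,258)),"right":((458,138),(456,262))}.items():
    A=ray(w,a[0]/1.5,a[1]/1.5,.023);Bq=ray(w,b[0]/1.5,b[1]/1.5,.020); print(n,A.round(4),Bq.round(4),np.linalg.norm(A-Bq).round(4),((A+Bq)/2).round(4), ((A-Bq)/np.linalg.norm(A-Bq)).round(3))
print("tips",ray(w,368/1.5,8/1.5,.0185),ray(w,462/1.5,1,.0185))
```

```text
left [ 0.3997 -0.2002  0.023 ] [ 0.4154 -0.2889  0.02  ] 0.09 [ 0.4076 -0.2445  0.0215] [-0.175  0.984  0.033]
right [ 0.462  -0.1916  0.023 ] [ 0.4813 -0.2807  0.02  ] 0.0913 [ 0.4716 -0.2361  0.0215] [-0.211  0.977  0.033]
tips [ 0.38485905 -0.12080967  0.0185    ] [ 0.44619054 -0.1063722   0.0185    ]
```

View pics/w7a.png

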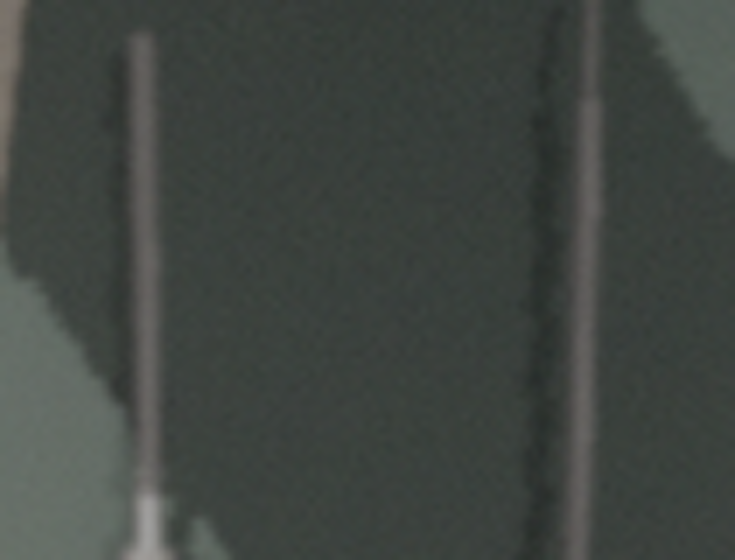

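View pics/w7b.png

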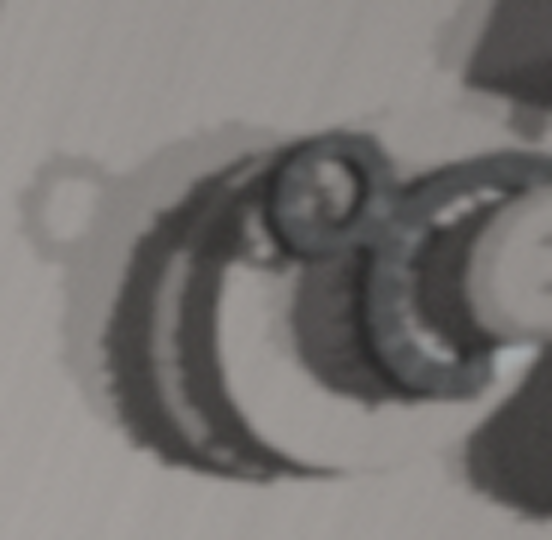

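Run:
```python
from h import *
w=np.load("w7.npy",allow_pickle=True).item()
print("eye",ray(w,475,51.7,.0598))
Rt=toolR((-.178,.984,0))
g=np.array([.4076,-.2445,0])+.02*np.array([-.178,.984,0])
s=plan([g[0],g[1],.05],Rt)
s=plan([g[0],g[1],.0135],Rt,start=s)
```

```text
eye [ 0.60017659 -0.13515135  0.0598    ]
22 -1.9 50.6 0 0 -0.002; 21.9 -1.9 50.7 0 0 -0.002; 22 -1.8 50.6 0 0 -0.001
end [ 0.404  -0.2248  0.05  ]
-0 0 36.5 0 0 -0
end [ 0.404  -0.2248  0.0135]
```

{"op": "arm_command", "data": {
  "targets": "22 -2 50.6 0 0 -0.002; 22 -2 50.6 0 0 -0.002; 22 -2 50.6 0 0 -0.001; 0 0 0 0 0 0"
}}

```text
clock: 12.9
position: [0.4011, -0.2235, 0.0479]
ee_rot: [0.641, 0.768, -0.002, -0.002]
ft_force: [0.0, -0.8, 0.8]
grip_width: 0.528
```

Run:
```python
from h import *
st()
w=manip.camera("wrist"); save(w,"w8.png",1.5); np.save("w8.npy",w,allow_pickle=True)
```

```text
t 12.9 P [ 0.4011 -0.2235  0.0479] x [-0.178  0.984  0.002] z [-0.006  0.001 -1.   ] F [ 0.  -0.8  0.8] g 0.528 j [-0.47  0.29  0.98  2.12 -0.3   0.89  0.87]
```

View pics/w8.png

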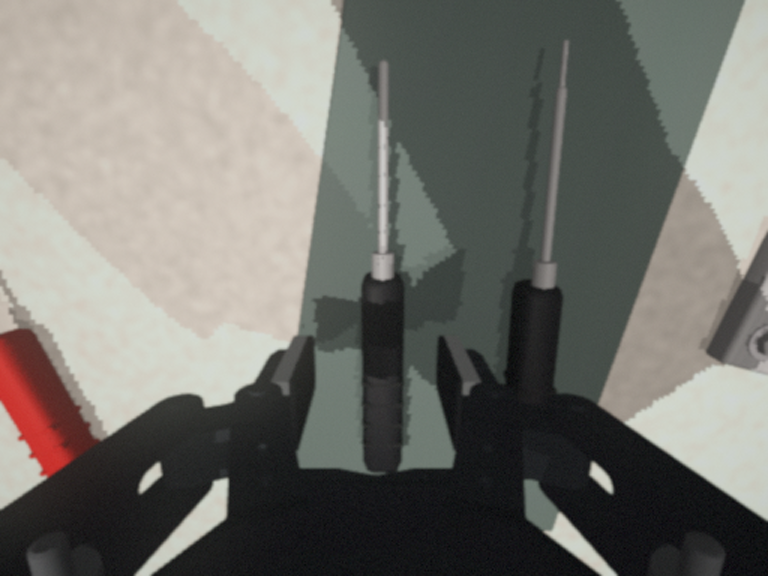

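{"op": "arm_command", "data": {
  "targets": "0 1.5 18 0 0 0; 0 0 16.5 0 0 0; 0 0 0 0 0 0"
}}

```text
clock: 13.32
position: [0.4056, -0.2267, 0.0168]
ee_rot: [0.642, 0.767, -0.0, 0.001]
ft_force: [0.0, 0.6, -0.5]
grip_width: 0.528
```

Run:
```python
from h import *
st()
w=manip.camera("wrist"); save(w,"w9.png",1.5); np.save("w9.npy",w,allow_pickle=True)
st()
```

```text
t 13.32 P [ 0.4056 -0.2267  0.0168] x [-0.176  0.984 -0.002] z [ 0.001 -0.002 -1.   ] F [ 0.   0.6 -0.5] g 0.528 j [-0.4   0.36  0.92  2.13 -0.39  0.82  0.94]
t 13.38 P [ 0.4057 -0.2268  0.0172] x [-0.175  0.985 -0.002] z [ 0.002 -0.002 -1.   ] F [ 0.3 -0.5  0.5] g 0.529 j [-0.4   0.36  0.92  2.13 -0.39  0.82  0.94]
```

View pics/w9.png

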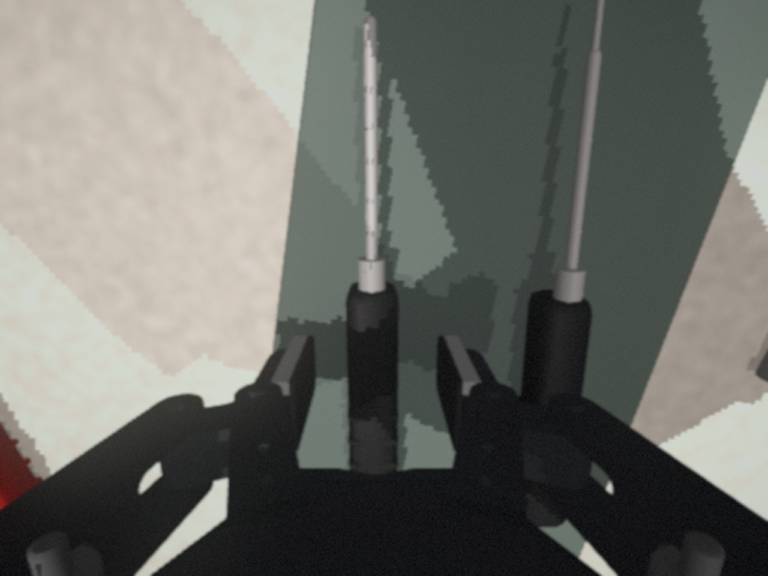

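{"op": "arm_command", "data": {
  "targets": "0 0 2.5 0 0 0; 0 0 0 0 0 0; 0 0 0 0 0 0; 0 0 0 0 0 0",
  "grip": 5,
  "squeeze": 70
}}

```text
clock: 13.88
position: [0.4055, -0.2261, 0.0141]
ee_rot: [0.642, 0.767, 0.0, 0.001]
ft_force: [-1.0, 2.1, 8.5]
grip_width: 0.193
```

Run:
```python
from h import *
st()
w=manip.camera("wrist"); save(w,"w10.png",1.5); np.save("w10.npy",w,allow_pickle=True)
p,r=pose(); json.dump([list(p),list(r.as_quat())],open("grasp.json","w"))
st()
```

```text
t 13.88 P [ 0.4055 -0.2261  0.0141] x [-0.176  0.984 -0.001] z [ 0.002 -0.001 -1.   ] F [-1.   2.1  8.5] g 0.193 j [-0.4   0.37  0.92  2.13 -0.4   0.82  0.94]
t 13.93 P [ 0.4054 -0.2261  0.0141] x [-0.176  0.984 -0.001] z [ 0.002 -0.001 -1.   ] F [-1.8  1.1  7.6] g 0.195 j [-0.4   0.37  0.92  2.13 -0.4   0.82  0.94]
```

View pics/w10.png

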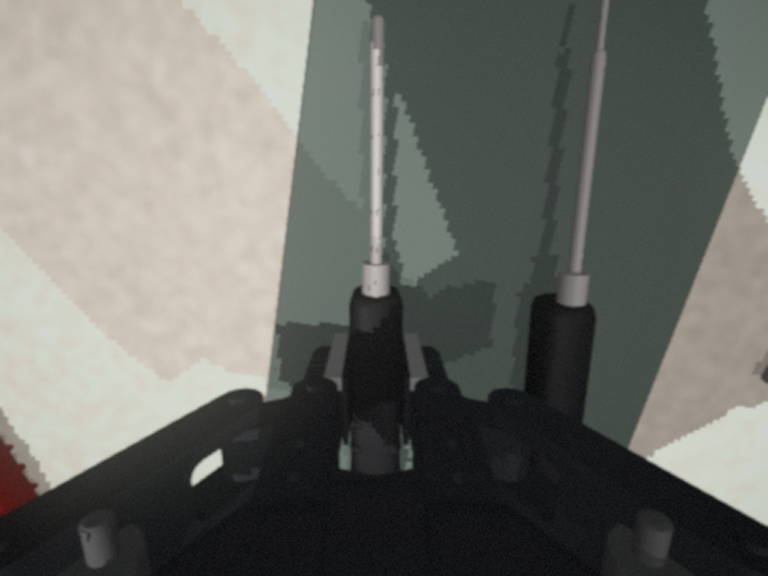

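{"op": "arm_command", "data": {
  "targets": "0 0 -15 0 0 0; 0 0 -35 0 0 0; 0 0 -45 0 0 0; 0 0 -25 0 0 0; 0 0 0 0 0 0"
}}

```text
clock: 14.55
position: [0.4057, -0.226, 0.135]
ee_rot: [0.642, 0.767, 0.001, 0.002]
ft_force: [-0.1, 0.4, -0.6]
grip_width: 0.192
```

Run:
```python
from h import *
st()
w=manip.camera("wrist"); save(w,"w11.png",1.5); np.save("w11.npy",w,allow_pickle=True)
look(w,"pick_hook")
p,r=cmd();
d=np.array([np.cos(np.radians(-17)),np.sin(np.radians(-17)),0])
s=plan(np.array([.600,-.135,0])-.125*d+[0,0,.13],toolR(d))
```

```text
t 14.55 P [ 0.4057 -0.226   0.135 ] x [-0.176  0.984 -0.001] z [ 0.004  0.    -1.   ] F [-0.1  0.4 -0.6] g 0.192 j [-0.64  0.07  1.11  2.04 -0.08  1.06  0.68]
pick_hook 0.96 [ 0.401  -0.2149  0.1431] [247. 229.]
pick_hook 0.96 [ 0.2569 -0.2853  0.0173] [ 89. 219.]
9.3 8.1 0.3 0 -0 0.17; 10.5 6.4 0.2 0 -0 0.171; 11.5 4.5 0.3 0 -0 0.17; 12 2.5 0.2 0 -0 0.17; 12.4 0.4 0.3 0 -0 0.171
12.2 -1.6 0.2 0 -0 0.17; 11.7 -3.7 0.3 0 -0 0.171; 11 -5.7 0.2 0 -0 0.17; 9.8 -7.4 0.3 0 -0 0.17; 8.4 -9 0.2 0 -0 0.171
6.8 -10.3 0.3 0 -0 0.17; 5 -11.3 0.2 -0 -0 0.17
end [ 0.4805 -0.0984  0.13  ]
```

View pics/w11.png

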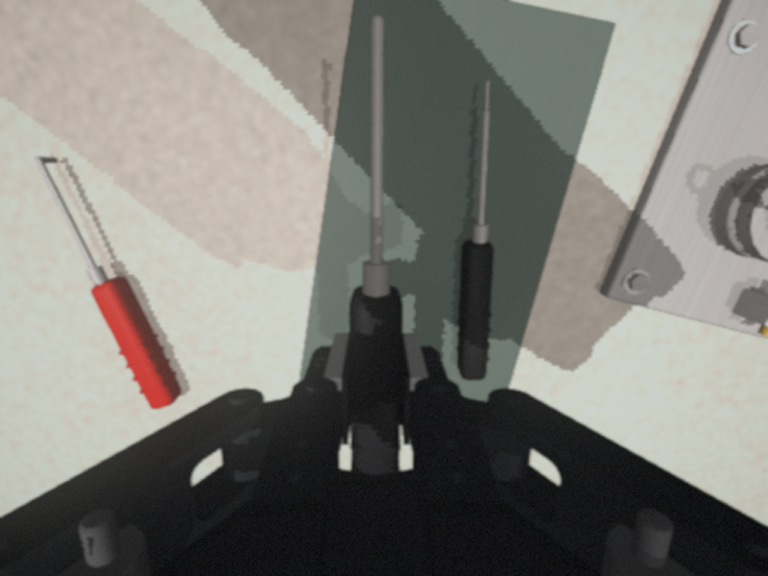

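Run:
```python
from h import *
w=np.load("w11.npy",allow_pickle=True).item()
p,r=pose()
zz=p[2]+.0044
for u,v in [(377,17),(376.5,230)]:
    X=ray(w,u/1.5,v/1.5,zz); print(r.inv().apply(X-p)*1000)
save(w,"w11a.png",6,(220,0,290,90))
```

```text
[107.57048272   0.52680239  -4.4146714 ]
[47.68541702  0.40785793 -4.40643427]
```

View pics/w11a.png

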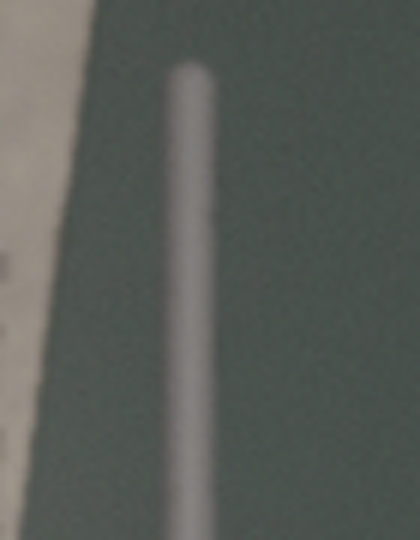

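{"op": "arm_command", "data": {
  "targets": "9 8 0 0 0 0.17; 10.5 6.4 0 0 0 0.17; 11.5 4.5 0 0 0 0.17; 12 2.5 0 0 0 0.17; 12.4 0.4 0 0 0 0.17"
}}

```text
clock: 15.28
position: [0.4355, -0.1728, 0.132]
ee_rot: [0.902, 0.431, -0.001, 0.0]
ft_force: [0.2, 0.0, -1.2]
grip_width: 0.191
```

{"op": "arm_command", "data": {
  "targets": "12 -1.6 0 0 0 0.17; 11.7 -3.7 0 0 0 0.17; 11 -5.7 0 0 0 0.17; 10 -7.4 0 0 0 0.17; 8.4 -9 0 0 0 0.17"
}}

```text
clock: 15.9
position: [0.4671, -0.1201, 0.132]
ee_rot: [1.0, 0.021, -0.001, 0.001]
ft_force: [-0.2, -0.5, -0.1]
grip_width: 0.198
```

{"op": "arm_command", "data": {
  "targets": "7 -10 0 0 0 0.17; 5 -11 0 0 0 0.17; 0 0 0 0 0 0; 0 0 0 0 0 0"
}}

```text
clock: 16.4
position: [0.4798, -0.1003, 0.1324]
ee_rot: [0.99, -0.144, -0.001, 0.001]
ft_force: [-0.1, -0.3, -0.3]
grip_width: 0.191
```

Run:
```python
from h import *
st()
w=manip.camera("wrist"); save(w,"w12.png",1.5); np.save("w12.npy",w,allow_pickle=True)
look(w,"clip_eye"); look(w,"pick_hook"); look(w,"roller_shaft")
st()
```

```text
t 16.4 P [ 0.4798 -0.1003  0.1324] x [ 0.958 -0.286 -0.001] z [-0.001 -0.002 -1.   ] F [-0.1 -0.3 -0.3] g 0.191 j [-1.    0.3   1.28  1.98 -0.32  1.09 -1.44]
clip_eye 0.8 [ 0.6052 -0.1355  0.0635] [246.  12.]
clip_eye 0.16 [ 0.6116 -0.0466  0.0153] [142.  58.]
pick_hook 0.8 [ 0.2683 -0.3101  0.0148] [491. 314.]
pick_hook 0.61 [ 0.4906 -0.1074  0.1403] [256. 227.]
pick_hook 0.49 [ 0.6071 -0.1359  0.0619] [245.   9.]
roller_shaft 0.72 [ 0.61   -0.0497  0.0136] [147.  60.]
t 16.6 P [ 0.4803 -0.1001  0.1329] x [ 0.958 -0.288  0.   ] z [-0.    -0.001 -1.   ] F [ 0.5 -0.7 -0.3] g 0.192 j [-1.    0.3   1.28  1.98 -0.32  1.09 -1.45]
```

View pics/w12.png

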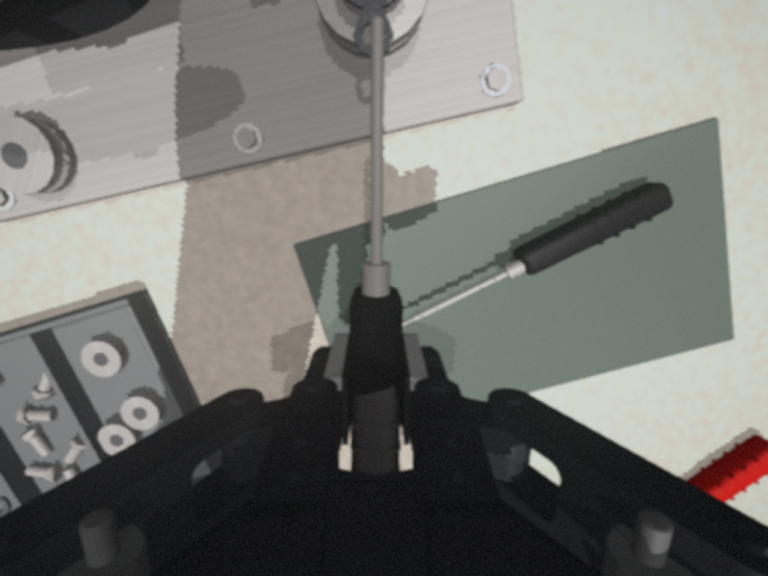

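Run:
```python
from h import *
w=np.load("w12.npy",allow_pickle=True).item()
save(w,"w12a.png",8,(205,0,295,55))
p,r=pose()
for e in [(.6002,-.1345)]:
    X=np.array([*e,.0598]); print("tool",r.inv().apply(X-p)*1000,"px",(proj(w,X)-[205,0])*8)
    S=X+28e-3*np.array([np.cos(np.radians(-17)),np.sin(np.radians(-17)),0]); print("shaft px",(proj(w,S)-[205,0])*8)
```

```text
tool [124.73620166  -1.5753491   73.10981002] px [331.62242172 177.92490338]
shaft px [ 332.79376662 -215.70048006]
```

View pics/w12a.png

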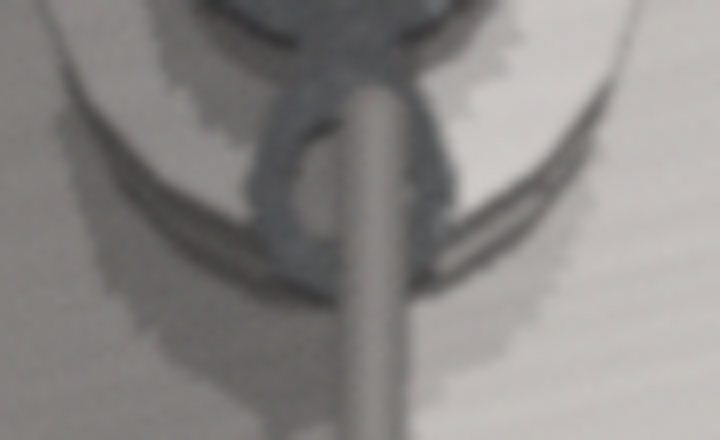

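{"op": "arm_command", "data": {
  "targets": "6 0 15 0 0 0; 6 0 17 0 0 0; 6.5 0 14 0 0 0; 0 0 8 0 0 0; 0 0 0 0 0 0"
}}

```text
clock: 17.23
position: [0.4977, -0.1052, 0.0787]
ee_rot: [0.989, -0.146, -0.0, 0.001]
ft_force: [0.6, 0.7, -0.9]
grip_width: 0.19
```

Run:
```python
from h import *
w=manip.camera("wrist"); save(w,"w13.png",8,(205,0,295,70)); np.save("w13.npy",w,allow_pickle=True)
s=manip.camera("scene"); save(s,"s13.png",8,(235,210,325,270));np.save("s13.npy",s,allow_pickle=True)
st()
p,r=pose()
for n,h in [("shank end",[107.6,.5,-4.4]),("hook tip",[105.7,.5,9.6])]:
    X=p+r.apply(np.array(h)/1000); print(n,X.round(4),(proj(w,X)-[205,0])*8,"scene",(proj(s,X)-[235,210])*8)
X=np.array([.6,-.1345,.0598]); print("eye scene",(proj(s,X)-[235,210])*8)
```

```text
t 17.32 P [ 0.4983 -0.1051  0.0794] x [ 0.957 -0.288  0.001] z [ 0.    -0.001 -1.   ] F [-1.3  1.3 -0.2] g 0.191 j [-0.82  0.43  1.12  1.98 -0.46  1.01 -1.34]
shank end [ 0.6012 -0.1366  0.0838] [350.41016303  67.06360072] scene [244.60856779 164.46126313]
hook tip [ 0.5993 -0.1361  0.0698] [351.70924497 193.50245967] scene [242.21829448 177.08098019]
eye scene [245.05651388 187.46494967]
```

View pics/w13.png

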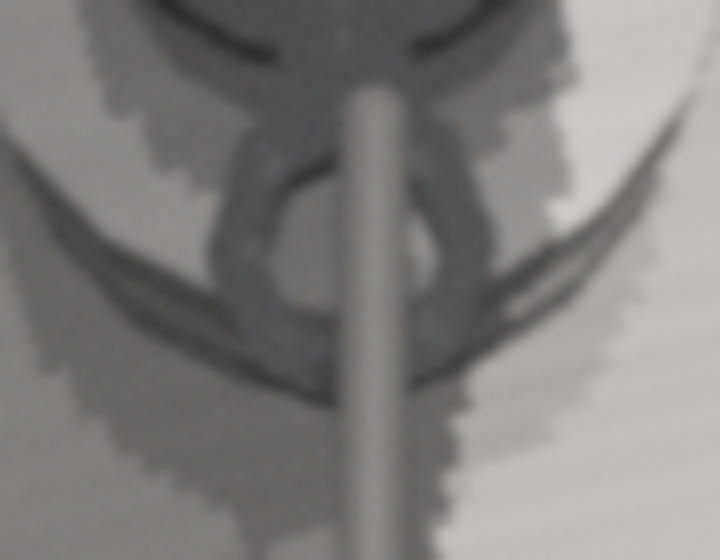

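View pics/s13.png

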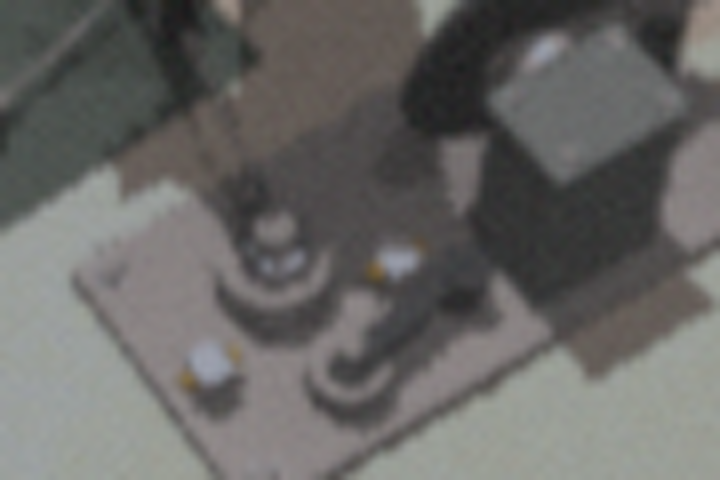

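{"op": "arm_command", "data": {
  "targets": "1 -1 3 0 0 0; 0 0 3 0 0 0; 0 0 0 0 0 0"
}}

```text
clock: 17.7
position: [0.4994, -0.1043, 0.0728]
ee_rot: [0.989, -0.146, -0.0, 0.001]
ft_force: [-0.4, 0.2, -0.4]
grip_width: 0.193
```

Run:
```python
from h import *
w=manip.camera("wrist"); save(w,"w14.png",8,(205,0,295,70)); np.save("w14.npy",w,allow_pickle=True)
st()
```

```text
t 17.75 P [ 0.4994 -0.1044  0.0729] x [ 0.957 -0.288 -0.   ] z [-0.    -0.001 -1.   ] F [-0.  0. -1.] g 0.194 j [-0.81  0.44  1.11  1.99 -0.47  1.   -1.34]
```

View pics/w14.png

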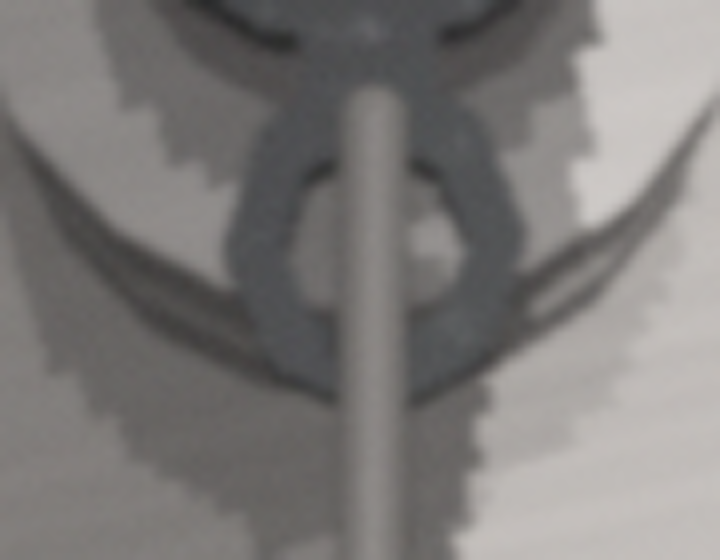

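{"op": "arm_command", "data": {
  "targets": "0 0 4 0 0 0; 0 0 3.5 0 0 0; 0 0 0 0 0 0"
}}

```text
clock: 18.12
position: [0.4992, -0.1044, 0.0651]
ee_rot: [0.989, -0.146, -0.0, 0.001]
ft_force: [-0.4, 0.2, -1.3]
grip_width: 0.191
```

{"op": "arm_command", "data": {
  "targets": "0 0 3.5 0 0 0; 0 0 0 0 0 0"
}}

```text
clock: 18.38
position: [0.4994, -0.1044, 0.0617]
ee_rot: [0.989, -0.146, -0.0, 0.001]
ft_force: [0.4, 0.2, -0.1]
grip_width: 0.189
```

Run:
```python
from h import *
w=manip.camera("wrist"); save(w,"w15.png",8,(205,0,295,70)); np.save("w15.npy",w,allow_pickle=True)
st()
```

```text
t 18.43 P [ 0.4994 -0.1044  0.0618] x [ 0.957 -0.289 -0.   ] z [-0.    -0.001 -1.   ] F [ 0.4  0.3 -1. ] g 0.19 j [-0.79  0.46  1.09  1.99 -0.49  0.98 -1.32]
```

View pics/w15.png

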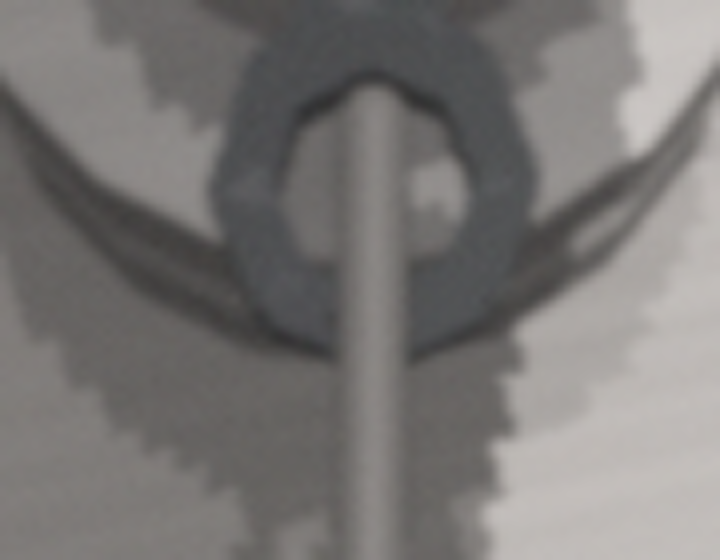

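{"op": "arm_command", "data": {
  "targets": "0 0 1 0 0 0; -3 0 0 0 0 0; -3 0 0 0 0 0; -1 0 0 0 0 0; 0 0 0 0 0 0"
}}

```text
clock: 19.05
position: [0.4933, -0.1023, 0.0612]
ee_rot: [0.989, -0.146, 0.001, 0.0]
ft_force: [2.8, -1.5, -1.3]
grip_width: 0.192
```

Run:
```python
from h import *
w=manip.camera("wrist"); save(w,"w16.png",8,(205,0,295,70)); np.save("w16.npy",w,allow_pickle=True)
st()
```

```text
t 19.1 P [ 0.4933 -0.1024  0.0612] x [ 0.958 -0.288  0.001] z [ 0.001 -0.001 -1.   ] F [ 4.1 -1.5 -1.7] g 0.189 j [-0.81  0.45  1.1   2.01 -0.48  0.97 -1.33]
```

View pics/w16.png

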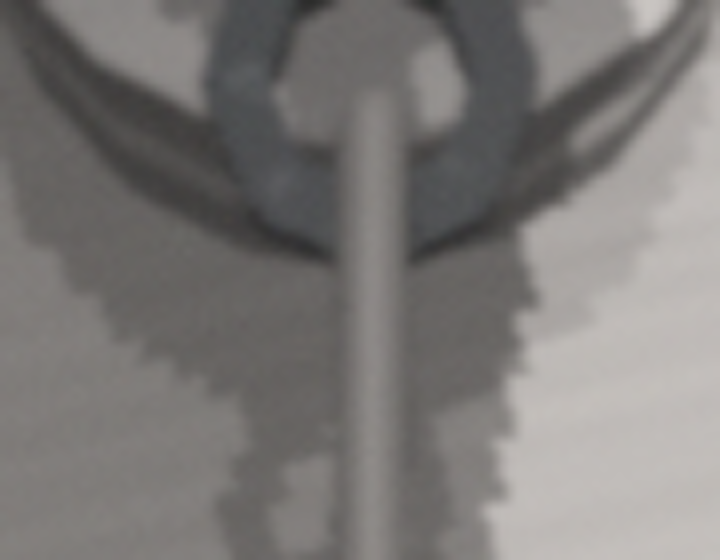

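{"op": "arm_command", "data": {
  "targets": "-2 0 0 0 0 0; -2 0 0 0 0 0; -2 0 0 0 0 0; 0 0 0 0 0 0"
}}

```text
clock: 19.6
position: [0.4866, -0.1005, 0.0608]
ee_rot: [0.989, -0.146, -0.001, 0.0]
ft_force: [0.1, 0.0, -0.7]
grip_width: 0.192
```

Run:
```python
from h import *
w=manip.camera("wrist"); save(w,"w17.png",8,(205,0,295,70)); np.save("w17.npy",w,allow_pickle=True)
st()
```

```text
t 19.65 P [ 0.4863 -0.1004  0.0606] x [ 0.957 -0.288 -0.002] z [-0.002 -0.    -1.   ] F [-0.3  0.3  0.2] g 0.191 j [-0.83  0.43  1.11  2.03 -0.47  0.97 -1.34]
```

View pics/w17.png

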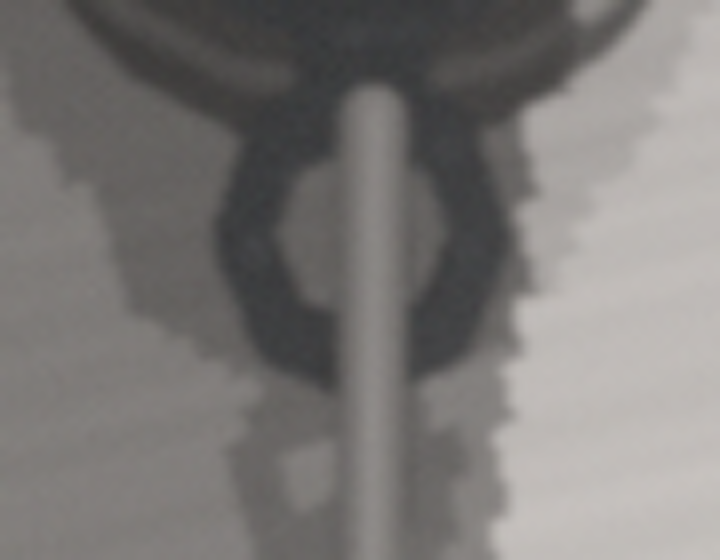

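Run:
```python
from h import *
s=manip.camera("scene"); save(s,"s18.png",8,(235,210,325,270))
t=manip.camera("top"); save(t,"t18.png",8,(250,140,330,200))
look(s,"clip"); look(t,"clip"); look(t,"clip_eye"); look(s,"clip_eye")
```

```text
clip_eye 0.48 [ 0.6455 -0.034   0.0119] [249. 155.]
clip_eye 0.63 [ 0.6636 -0.0485  0.031 ] [293. 237.]
clip_eye 0.15 [ 0.4206 -0.5787  0.0112] [142. 270.]
```

View pics/s18.png

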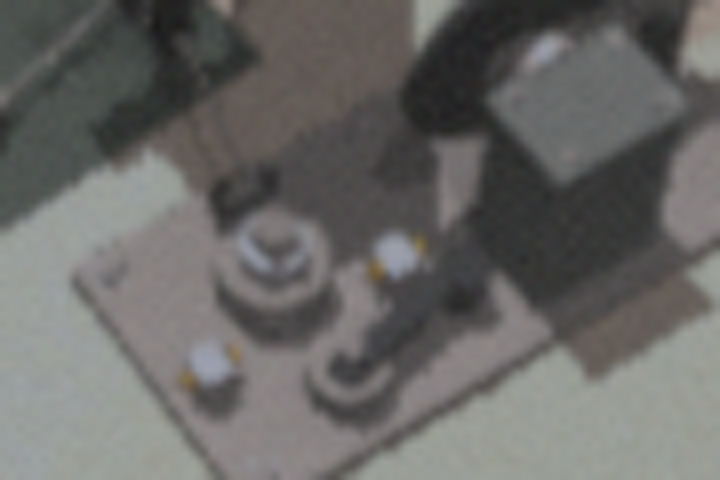

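View pics/t18.png

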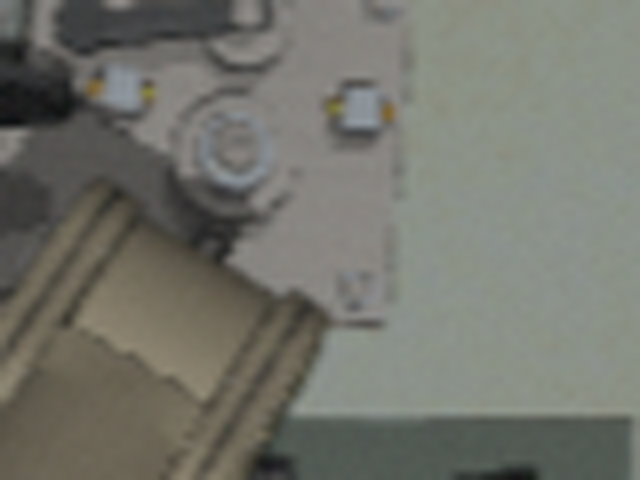

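Run:
```python
from h import *
w=manip.camera("wrist"); save(w,"w18.png",4,(170,0,350,120)); st()
```

```text
t 20.0 P [ 0.4869 -0.1006  0.0608] x [ 0.957 -0.289 -0.   ] z [-0.001 -0.001 -1.   ] F [ 0.1 -0.4 -0.8] g 0.187 j [-0.83  0.43  1.11  2.03 -0.47  0.97 -1.34]
```

View pics/w18.png

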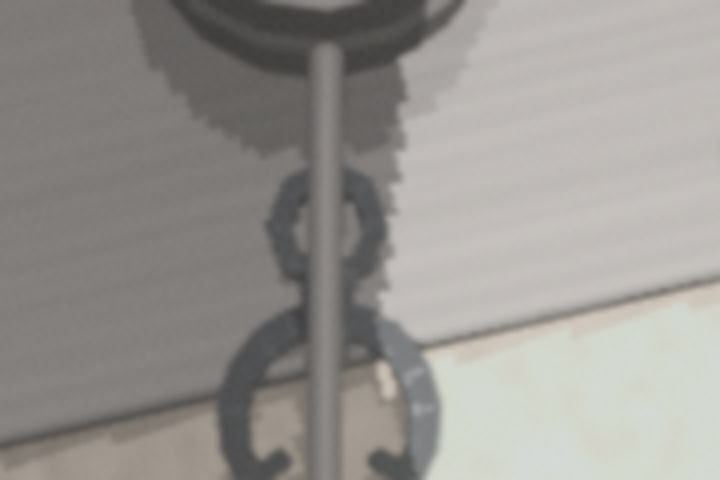

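{"op": "arm_command", "data": {
  "targets": "0 0 -10 0 0 0; 0 0 -25 0 0 0; 0 0 -35 0 0 0; 0 0 0 0 0 0"
}}

```text
clock: 20.5
position: [0.4885, -0.1009, 0.1332]
ee_rot: [0.989, -0.146, 0.002, -0.0]
ft_force: [-0.4, 0.6, -0.9]
grip_width: 0.192
```

Run:
```python
from h import *
w=manip.camera("wrist"); save(w,"w19.png",1.5); np.save("w19.npy",w,allow_pickle=True); st()
look(w,"clip"); look(w,"clip_eye")
s=manip.camera("scene"); save(s,"s19.png",8,(215,200,305,270))
gp,gq=json.load(open("grasp.json")); gp=np.array(gp); Rg=R.from_quat(gq)
s=plan(gp+[0,0,.11],Rg)
```

```text
t 20.55 P [ 0.4877 -0.1004  0.1319] x [ 0.958 -0.288  0.002] z [ 0.002 -0.    -1.   ] F [-0.1  1.8 -0.6] g 0.193 j [-0.97  0.32  1.25  1.97 -0.34  1.09 -1.43]
clip 0.68 [ 0.5626 -0.1342  0.0185] [262.  97.]
clip_eye 0.89 [ 0.5657 -0.1288  0.0164] [255.  95.]
clip_eye 0.66 [ 0.6276 -0.0334  0.1253] [18.  5.]
-3.5 12 0.5 -0 0 -0.17; -5.4 11.2 0.6 -0 0 -0.17; -7.2 10.2 0.5 -0.001 0 -0.17; -8.9 8.7 0.6 0 0.001 -0.17; -10.2 7.2 0.5 -0 -0 -0.17
-11.3 5.3 0.5 -0 0 -0.17; -12 3.3 0.6 -0 0 -0.17; -12.4 1.3 0.5 -0.001 0 -0.17; -12.5 -0.9 0.6 0 0.001 -0.17; -12.1 -3 0.5 -0 -0 -0.17
-11.4 -4.9 0.5 -0 0 -0.17; -10.4 -6.9 0.5 -0 0 -0.17
end [ 0.4054 -0.226   0.1241]
```

View pics/w19.png

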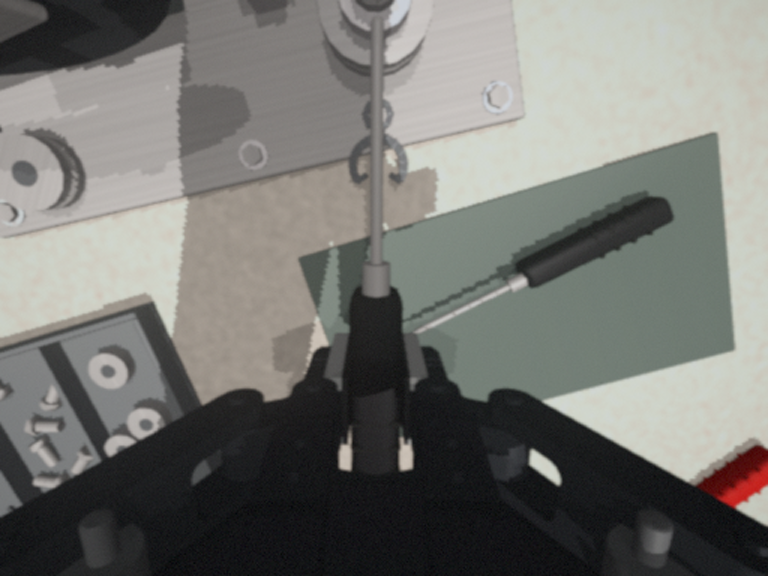

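View pics/s19.png

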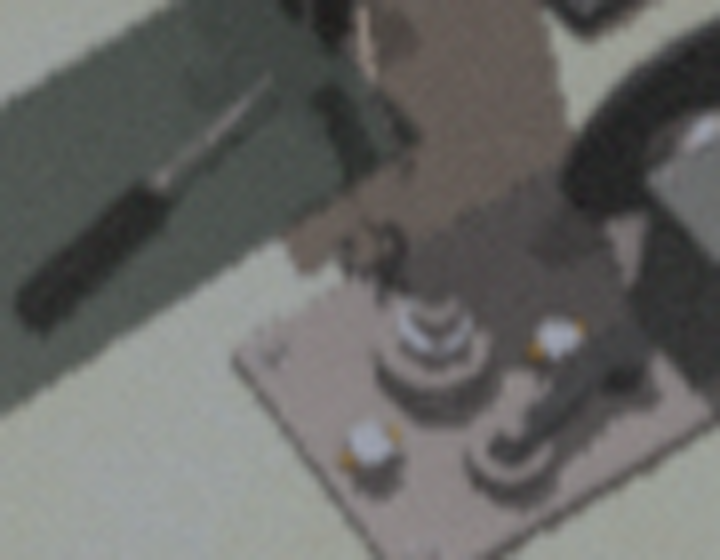

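{"op": "arm_command", "data": {
  "targets": "-3.5 12 0.5 0 0 -0.17; -5.4 11 0.5 0 0 -0.17; -7 10 0.5 0 0 -0.17; -9 9 0.5 0 0 -0.17; -10 7 0.5 0 0 -0.17"
}}

```text
clock: 21.32
position: [0.4527, -0.153, 0.1278]
ee_rot: [0.961, 0.278, -0.001, 0.0]
ft_force: [-0.2, -0.9, -0.5]
grip_width: 0.187
```

{"op": "arm_command", "data": {
  "targets": "-11.3 5.3 0.5 0 0 -0.17; -12 3.3 0.5 0 0 -0.17; -12.4 1.3 0.5 0 0 -0.17; -12.5 -1 0.5 0 0 -0.17; -12 -3 0.5 0 0 -0.17"
}}

```text
clock: 21.95
position: [0.4187, -0.2052, 0.1254]
ee_rot: [0.761, 0.649, -0.001, -0.0]
ft_force: [-0.0, 0.2, -0.9]
grip_width: 0.193
```

{"op": "arm_command", "data": {
  "targets": "-11.4 -5 0.5 0 0 -0.17; -10.4 -7 0.5 0 0 -0.17; 0 0 0 0 0 0; 0 0 0 0 0 0"
}}

```text
clock: 22.45
position: [0.4059, -0.2253, 0.1248]
ee_rot: [0.643, 0.765, -0.001, -0.0]
ft_force: [-0.3, 0.2, -0.2]
grip_width: 0.191
```

Run:
```python
from h import *
st()
w=manip.camera("wrist"); save(w,"w20.png",1.5)
gp,gq=json.load(open("grasp.json")); gp=np.array(gp); Rg=R.from_quat(gq)
s=plan(gp+[0,0,.03],Rg)
s=plan(gp+[0,0,.002],Rg,2,start=s)
st()
```

```text
t 22.45 P [ 0.4059 -0.2253  0.1248] x [-0.172  0.985 -0.001] z [-0.001 -0.001 -1.   ] F [-0.3  0.2 -0.2] g 0.191 j [-0.55  0.09  1.01  2.05 -0.09  1.04  0.68]
-0.3 -0.3 40.4 -0.001 -0 -0.001; -0.4 -0.4 40.3 -0.001 -0 -0.002
end [ 0.4055 -0.2261  0.0441]
0 -0 14 -0 -0 0; 0 -0.1 14 -0 -0 0
end [ 0.4054 -0.2261  0.0161]
t 22.5 P [ 0.4061 -0.2252  0.1248] x [-0.173  0.985 -0.001] z [-0.001 -0.001 -1.   ] F [-0.2 -0.2 -0.5] g 0.189 j [-0.55  0.09  1.01  2.05 -0.09  1.04  0.68]
```

View pics/w20.png

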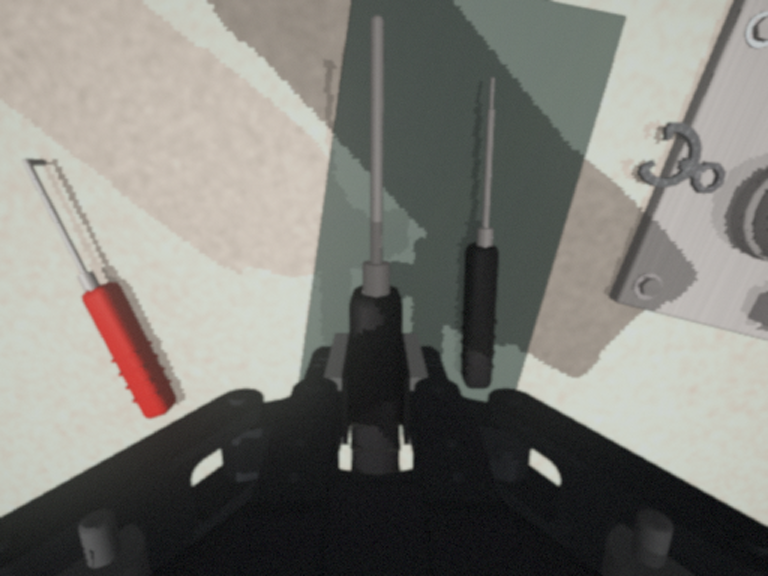

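Pick still held as grasped; the clip rests on the deck edge (~(690,160)). Lowering onto the mat.

{"op": "arm_command", "data": {
  "targets": "0 -0.5 40 0 0 0; 0 -0.5 40 0 0 0; 0 0 18 0 0 0; 0 0 9 0 0 0; 0 0 0 0 0 0"
}}

```text
clock: 23.12
position: [0.405, -0.2259, 0.018]
ee_rot: [0.642, 0.767, -0.001, 0.0]
ft_force: [0.2, 0.9, -1.2]
grip_width: 0.191
```

Run:
```python
from h import *
manip.camera("wrist"); st()
```

```text
t 23.18 P [ 0.4053 -0.226   0.0185] x [-0.175  0.985 -0.001] z [ 0.    -0.001 -1.   ] F [ 0.2  0.4 -0.4] g 0.191 j [-0.39  0.35  0.91  2.13 -0.38  0.83  0.92]
```

{"op": "arm_command", "data": {
  "targets": "0 0 2 0 0 0; 0 0 1.7 0 0 0; 0 0 0 0 0 0"
}}

```text
clock: 23.55
position: [0.405, -0.226, 0.0145]
ee_rot: [0.642, 0.767, -0.0, 0.0]
ft_force: [-0.5, 0.2, -1.0]
grip_width: 0.192
```

{"op": "arm_command", "data": {
  "targets": "0 0 0 0 0 0; 0 0 0 0 0 0; 0 0 0 0 0 0",
  "grip": 42
}}

```text
clock: 23.92
position: [0.405, -0.226, 0.0144]
ee_rot: [0.642, 0.767, -0.0, 0.0]
ft_force: [0.4, 0.0, 0.2]
grip_width: 0.494
```

{"op": "arm_command", "data": {
  "targets": "0 0 -15 0 0 0; 0 0 -50 0 0 0; -20 0 -60 0 0 0; -30 0 -40 0 0 0; 0 0 0 0 0 0"
}}

```text
clock: 24.55
position: [0.4148, -0.2777, 0.1822]
ee_rot: [0.643, 0.766, 0.001, 0.003]
ft_force: [0.3, -0.8, -0.8]
grip_width: 0.494
```

Run:
```python
from h import *
st()
w=manip.camera("wrist"); save(w,"w21.png",1.5)
s=manip.camera("scene"); save(s,"s21.png",1.5)
save(s,"s21z.png",5,(200,160,350,280))
```

```text
t 24.55 P [ 0.4148 -0.2777  0.1822] x [-0.173  0.985 -0.004] z [ 0.005 -0.003 -1.   ] F [ 0.3 -0.8 -0.8] g 0.494 j [-0.51  0.13  1.1   1.91 -0.12  1.17  0.8 ]
```

View pics/w21.png

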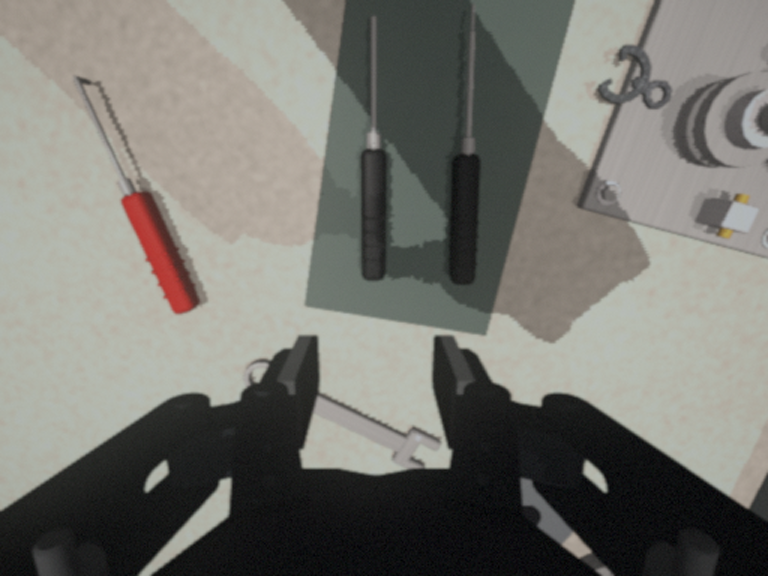

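View pics/s21z.png

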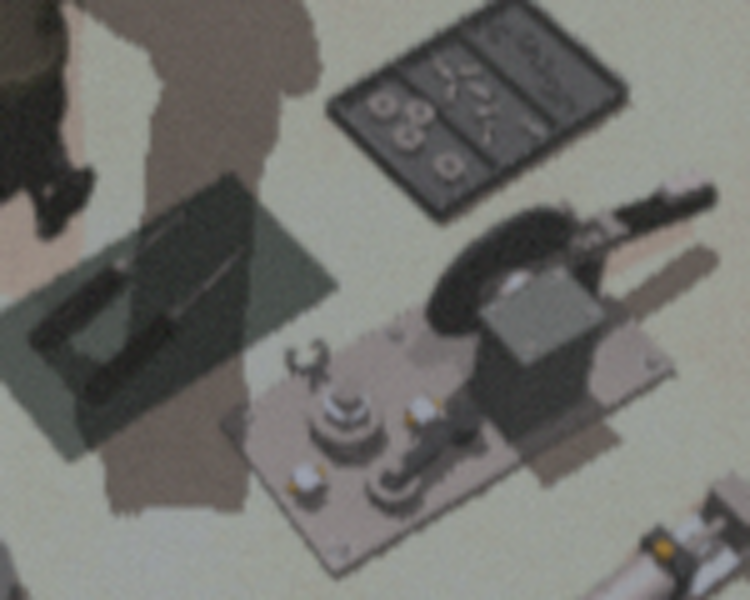

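Run:
```python
from h import *
print(manip.hand_in());
```

```text
the job is handed in; nothing more can be done
None
```

The wire feed is ready for the roller change, and I handed the job in at about 24.6 s of the 72 s allowed.

- **Lever:** I pressed the release button in with the shut fingertips and swung the lever down until it met its stop. The contact height put it at about 0.87. It was still down in the last scene picture.
- **Clip:** I picked up the black hooked pick, the left one on the mat; the red look-alike and the scriber were left alone. I set the hook through the clip's eye with no contact force and pulled straight away from the shaft. The clip sprang off; the last readings were about 4 N before it came free and 0 N after.
- **Pick:** I laid it back on the mat where it had been and backed the gripper clear.

**Last checks:**
- The wrist and scene pictures show the groove and hub empty and both tools side by side on the mat.
- The clip lies on the deck in front of the shaft, with its open end slightly over the deck edge. It had not moved between pictures.
- Force at the stop rose to about 43 N at the wrist, pressed through the fingertips. That is below the 120 N wrist limit but slightly above 40 N; the 40 N limit is stated for the arm and the gripper's body.
- The network's eye position from the first pictures was about 12 mm off what I measured in the images, and its clip detections were mixed, so I used the pictures for both.

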